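# Bring a grease elbow up to its bite and on to the next mark

## Task

Set the red-handled box key fully over the square head of the brass grease elbow, pushing only lightly, and screw the elbow in clockwise (seen from above): it runs easily at first, then its seal bites and it turns plainly stiffer. From there carry on only until the spout points at the next white mark on the flange (if it bites within a few degrees before a mark, take the one after), neither overturning it nor turning it back; there is no stop. Use the key, never bare fingers, then lift it off leaving the spout so, stand it upright on the black rubber mat again and let go; leave the pedal, saddle clamp, bushing and porcelain cup where they are.

Things in the scene. Friction and masses are not known exactly. Their poses are not given: they have to be found in the camera images.
- housing: grey bearing housing bolted to the counter: 130 x 130 mm foot, 86 mm round body, green round flange 130 mm across whose top is 50 mm above the counter, with twelve white radial stripes (30 x 5 mm) on it, one every 30 degrees. Origin under its centre, on the screw axis, z up; its x axis points along one of the stripes. Does not move
- mark0 (a point): where the spout tip comes when it points at white stripe 0: 50 mm from the screw axis, 59 mm above the counter, at 0 degrees (anticlockwise from above) from the housing's x
- mark1 (a point): where the spout tip comes when it points at white stripe 1: 50 mm from the screw axis, 59 mm above the counter, at 30 degrees (anticlockwise from above) from the housing's x
- mark2 (a point): where the spout tip comes when it points at white stripe 2: 50 mm from the screw axis, 59 mm above the counter, at 60 degrees (anticlockwise from above) from the housing's x
- mark3 (a point): where the spout tip comes when it points at white stripe 3: 50 mm from the screw axis, 59 mm above the counter, at 90 degrees (anticlockwise from above) from the housing's x
- mark4 (a point): where the spout tip comes when it points at white stripe 4: 50 mm from the screw axis, 59 mm above the counter, at 120 degrees (anticlockwise from above) from the housing's x
- mark5 (a point): where the spout tip comes when it points at white stripe 5: 50 mm from the screw axis, 59 mm above the counter, at 150 degrees (anticlockwise from above) from the housing's x
- mark6 (a point): where the spout tip comes when it points at white stripe 6: 50 mm from the screw axis, 59 mm above the counter, at 180 degrees (anticlockwise from above) from the housing's x
- mark7 (a point): where the spout tip comes when it points at white stripe 7: 50 mm from the screw axis, 59 mm above the counter, at 210 degrees (anticlockwise from above) from the housing's x
- mark8 (a point): where the spout tip comes when it points at white stripe 8: 50 mm from the screw axis, 59 mm above the counter, at 240 degrees (anticlockwise from above) from the housing's x
- mark9 (a point): where the spout tip comes when it points at white stripe 9: 50 mm from the screw axis, 59 mm above the counter, at 270 degrees (anticlockwise from above) from the housing's x
- mark10 (a point): where the spout tip comes when it points at white stripe 10: 50 mm from the screw axis, 59 mm above the counter, at 300 degrees (anticlockwise from above) from the housing's x
- mark11 (a point): where the spout tip comes when it points at white stripe 11: 50 mm from the screw axis, 59 mm above the counter, at 330 degrees (anticlockwise from above) from the housing's x
- head_top (a point): centre of the top of the elbow's brass square head (20.4 mm square, 20 mm high), on the screw axis, about 86 mm above the counter; turns with the elbow: x along the spout, z up, sides along x and y. About 0.05 N m turns it until the seal bites, 0.28 N m from there on; it sinks 2 mm per turn and stays where left
- spout_tip (a point): centre of the steel ball (12 mm across) at the end of the elbow's horizontal spout, 50 mm from the screw axis, 27 mm below the top of the head; the spout is 10 mm thick. The seal bites somewhere between 0.3 and 1.9 rad clockwise of the start: this cannot be seen, only felt as turning torque
- key_grip (a point): centre of the red flat handle of the loose box key (0.3 kg, 85 mm tall, standing socket down). The handle is 46 mm along the key's x, 14 mm thick along its y and 40 mm high; this point lies 65 mm above the key's foot. With the key fully on, it is 45 mm above the top of the head
- key_foot (a point): centre of the mouth of the key's dark steel socket, at the key's foot: socket 32 mm square outside, with a square hole 22 mm wide and 20 mm deep, open downward, sides along the key's x and y. It fits the head in four ways, 0.8 mm to spare on each side and about 4 degrees of play either way
- mat: black rubber mat 120 x 120 mm, 3 mm thick, fixed on the counter; origin at the centre of its underside. The key starts standing on it and must stand on it at the end
- pedal: loose cast aluminium pedal, 95 x 80 mm, 28 mm high, with a spindle stub along its y; origin at the centre of its underside
- clamp: loose black saddle clamp, a ring 44 mm across and 32 mm high with two ears reaching 40 mm along its x; origin at the centre of the ring's underside
- bushing: loose bronze bushing, 40 mm across, 36 mm high; origin at the centre of its underside
- cup: loose white porcelain parts cup, 72 mm across, 60 mm high; origin at the centre of its underside
- seal_point (a point): a point in the seal ring, hidden inside the housing on the screw axis, 50 mm above the counter. It creeps along the housing's x by 0.5 mm per rad of dragging the seal, too little to steer by; listed only because the judging uses it. The top of the head sits 36 mm above it when the elbow bears on the seal
Not all that is in view belongs to the job. Several things look just like the mat: the one meant starts farthest to the robot's left.

How it is judged (in metres and radians):
On the way, in this order (a step that is already met when the one before it is completed fails the run):
1. the key is seated fully over the square head (horizontal distance between key_grip and head_top below 0.005 m and z of key_grip in the frame of head_top below 0.05 m), for 0.2 s.
2. with the key on the head, the seal has bitten and the spout points at a mark (horizontal distance between key_grip and head_top below 0.006 m and z of key_grip in the frame of head_top below 0.056 m and x of seal_point in the frame of housing above 2e-05 m and (horizontal distance between spout_tip and mark0 below 0.004 m or horizontal distance between spout_tip and mark1 below 0.004 m or horizontal distance between spout_tip and mark2 below 0.004 m or horizontal distance between spout_tip and mark3 below 0.004 m or horizontal distance between spout_tip and mark4 below 0.004 m or horizontal distance between spout_tip and mark5 below 0.004 m or horizontal distance between spout_tip and mark6 below 0.004 m or horizontal distance between spout_tip and mark7 below 0.004 m or horizontal distance between spout_tip and mark8 below 0.004 m or horizontal distance between spout_tip and mark9 below 0.004 m or horizontal distance between spout_tip and mark10 below 0.004 m or horizontal distance between spout_tip and mark11 below 0.004 m)), for 0.2 s.
At the end, for the whole second after the job is handed in: The spout tip is within 4 mm (about 5 degrees) of a white mark, 0.04 to 0.70 rad (2 to 40 degrees) of screwing beyond the bite, not turned back by over 0.3 rad; the key stands upright (within 0.08 rad), let go and at rest on the mat, its axis within 45 mm of the mat's centre ((horizontal distance between spout_tip and mark0 below 0.004 m or horizontal distance between spout_tip and mark1 below 0.004 m or horizontal distance between spout_tip and mark2 below 0.004 m or horizontal distance between spout_tip and mark3 below 0.004 m or horizontal distance between spout_tip and mark4 below 0.004 m or horizontal distance between spout_tip and mark5 below 0.004 m or horizontal distance between spout_tip and mark6 below 0.004 m or horizontal distance between spout_tip and mark7 below 0.004 m or horizontal distance between spout_tip and mark8 below 0.004 m or horizontal distance between spout_tip and mark9 below 0.004 m or horizontal distance between spout_tip and mark10 below 0.004 m or horizontal distance between spout_tip and mark11 below 0.004 m) and x of seal_point in the frame of housing between 2e-05 and 0.00035 m and z of head_top in the frame of seal_point below 0.03608 m and horizontal distance between key_grip and mat below 0.045 m and height (world z) of key_grip between 0.064 and 0.072 m and angle between key_grip's own z axis and vertical below 0.08 rad and linear speed of key below 0.02 m/s); the robot touches nothing.
It fails at once if the elbow is overturned, more than about 50 degrees beyond the bite (x of seal_point in the frame of housing above 0.000475 m).
It fails at once if the key is forced on the elbow with more than 30 N (contact force between key and elbow above 30 N).
It fails at once if the bare fingers bear on the elbow (contact force between the fingers and elbow above 2 N).
It fails at once if a bystander is shifted more than 20 mm (distance of any of pedal, clamp, bushing, cup from where it was at the start of the episode above 0.02 m).
It also fails if it takes over 72 s, if anything falls off the work surface, if the arm or the gripper's body presses on something with over 40 N, if the wrist force passes 120 N, or if a joint passes its speed limit or range.

## Robot

A 7-joint arm with a two-finger parallel gripper is mounted at the origin on the work surface. World frame = base frame: x ahead of the robot, y to its left, z up, the work surface at z = 0. Lengths are in mm, angles in rad, forces in N, time in s.
With the tool pointing down it reaches from about 400 to 875 mm from the base axis. Payload 6.5 kg.
Tool frame: the origin (TCP) lies at the very end of the fingers, on their centre line; the grasp point (between the pads) lies 19 mm behind it (grip_depth is the distance from the TCP to the grasp point, in mm); z points along the fingers, y is the direction in which the jaws open and shut (so a half turn about z gives the same grasp; the last joint's range is limited). The gripper opens to 88 mm and grips with 3 to 60 N. Pads are 18 mm wide; open, the fingers measure 123 mm over their backs; the gripper's body (75 mm by 187 mm) begins 45 mm behind the grasp point.
Start: joints at [-1.252, 0.536, -0.004, 1.538, 0.003, 1.067, -0.071], TCP at [243.988, 602.461, 202.916] pointing down, gripper open.
Joint ranges: [-2.7, 2.7], [-0.37, 2.16], [-1.27, 1.26], [0.24, 2.4], [-1.31, 4.45], [0.19, 1.91], [-2.76, 2.76]. Speed limits (rad/s): [2.39, 2.39, 3.14, 3.14, 3.14, 3.14, 3.14].

## Interface

Orientations are given as a unit quaternion [w, x, y, z].
In Python, from plant import sense, camera, get_calibration, sign_off, grip_depth gives the robot as it stands.
- The arm moves only by the tool step_arm, never from a script. Its argument "plan" is a list of rows, each a list of 7 numbers: the turn, a rotation vector about the tool's x, y, z in degrees, then the shift along the tool's x, y, z in mm, then the opening, from 0 (shut) to 1 (fully open). A call has 1 to 8 rows; each row is the pose to reach, as a shift and turn from the pose commanded when the call began, along the tool's axes at that moment; what a row does not reach only later rows make up. A row lasts 1/10 s, in which the tool goes at most 50 mm and 8.59 degrees, less where a joint would pass 70% of its speed; a pose out of reach is approached as far as the arm can. A call with a gripper value outside its range is refused whole. The fingers move at their own pace and stop on an object; the grip force is fixed at half the most. Time passes only in rows, so rows that repeat a pose let the fingers close. It gives the time, the measured TCP pose, the force and the opening at its end, in the units of the state.
- sense(): the state, without advancing time (a new reading comes with each control period).
- camera(name): name is "scene" or "top" or "wrist"; returns the picture (420x560x3 uint8, red, green, blue); there is no depth.
- get_calibration(name): a dict with "fx", "fy", "cx", "cy" (pixels), "xyz" and "orientation" of the camera in the world; the wrist camera has in their place "T_tool_cam" (4x4, takes a point from camera to tool coordinates, whose origin is the TCP and whose axes are the flange's). Camera axes: x right, y up, looking along -z (the intrinsics and any distortion apply to the point x, -y, -z); pixel columns grow to the right and rows downward; lengths in mm; the calibration is good to about 2 mm. A picture is of the moment at which its call begins: read the wrist's pose just before it. get_calibration takes no time and is no camera call.
- sign_off(): hands the job in, once; it reports no verdict.
The state is a dict: "time_s": time; "qpos": joint angles; "qd": joint speeds; "effort": joint torques, N m; "eef_pos": TCP position; "orientation": TCP orientation; "ft_force": force on the tool from outside, world axes, zero at the start; "torque": the same for the moment, N m; "width": opening from 0.0 (shut) to 1.0 (fully open).
Only numpy, scipy, OpenCV 4.12 (cv2) and the standard library are available. Lean on these libraries where they do the work, as an engineer would, in place of code of your own. Each camera call takes 0.05 s, during which the arm holds its last target.

## Working session

There is one attempt and no reset: what is moved stays moved. The work goes in short steps, Python scripts to look and compute and a tool call to move; the robot and the scene stay as the last step left them, time stands still between calls to the robot, and variables do not carry over. Pictures are saved under pics/ and viewed, and the job is handed in when it is done.

Besides the shell and the picture viewer there is one more tool, called by a JSON object that holds its "api" and its "payload". step_arm: Moves the arm, as the interface text tells. Its arguments: {"type":"object","properties":{"plan":{"type":"array"}},"required":["plan"]}

```bash
ls; mkdir -p pics; cat > h.py <<'E'
import numpy as np, cv2
from plant import sense, camera, get_calibration, sign_off, grip_depth
from scipy.spatial.transform import Rotation as R
def rot(q): return R.from_quat([q[1],q[2],q[3],q[0]]).as_matrix()
def campose(name,s=None):
    c=get_calibration(name)
    if 'xyz' in c: return c,np.array(c['xyz'],float),rot(c['orientation'])
    T=np.array(c['T_tool_cam']); Rt=rot(s['orientation']); p=np.array(s['eef_pos'])
    return c,p+Rt@T[:3,3],Rt@T[:3,:3]
def ray(u,v,P):
    c,o,M=P
    d=M@np.array([(u-c['cx'])/c['fx'],-(v-c['cy'])/c['fy'],-1.0]); return o,d
def onz(u,v,z,P):
    o,d=ray(u,v,P); return o+d*(z-o[2])/d[2]
def proj(X,P):
    c,o,M=P; q=M.T@(np.array(X)-o); return np.array([c['cx']+c['fx']*q[0]/-q[2], c['cy']-c['fy']*q[1]/-q[2]])
def shot(name,fn):
    s=sense(); im=camera(name); cv2.imwrite('pics/'+fn,im[:,:,::-1]); np.save('pics/'+fn+'.npy',im); return s,im
E
python3 - <<'E'
from h import *
for n in ['scene','top','wrist']:
    s,im=shot(n,n+'0.png'); print(n,get_calibration(n))
print(sense(),grip_depth)
E
```

```text
pics
scene {'fx': 489.124467505581, 'fy': 489.124467505581, 'cx': 282.1648064028222, 'cy': 207.69971030103557, 'xyz': array([1041.08886773, -850.06210134,  716.11787331]), 'orientation': array([0.85515479, 0.45173363, 0.12664911, 0.22047001])}
top {'fx': 397.8549875943807, 'fy': 397.8549875943807, 'cx': 282.9266053394994, 'cy': 204.53606736476092, 'xyz': array([ 366.00567668,  -18.2341144 , 1057.83522635]), 'orientation': array([-0.68369754, -0.0762252 ,  0.07738912,  0.72163586])}
wrist {'fx': 298.2917573329852, 'fy': 298.2917573329852, 'cx': 275.89978431432974, 'cy': 207.73511908121958, 'T_tool_cam': array([[ 1.18872483e-03,  9.64669260e-01,  2.63461203e-01,
         6.69576614e+01],
       [ 9.99998537e-01, -1.47085355e-03,  8.73616741e-04,
         3.99652434e-01],
       [ 1.23026406e-03,  2.63459779e-01, -9.64669597e-01,
        -1.81351702e+02],
       [ 0.00000000e+00,  0.00000000e+00,  0.00000000e+00,
         1.00000000e+00]])}
{'time_s': 0.15, 'qpos': array([-1.2521969 ,  0.53695708, -0.00445369,  1.53857528,  0.00259767,
        1.06727104, -0.0711997 ]), 'qd': array([ 1.32083475e-03, -2.93099616e-03, -1.14599400e-03, -2.37847719e-03,
       -1.51090636e-04,  9.36753802e-04, -3.69311243e-05]), 'effort': array([ 1.88691898e-03, -5.71330476e+01,  9.92103964e-01, -2.51824647e+01,
       -5.61260723e-02,  1.52102957e-02,  7.76094794e-05]), 'eef_pos': array([243.81375174, 602.03340358, 202.29058662]), 'orientation': array([-7.50026199e-05,  1.91173915e-01,  9.81555995e-01, -5.97790650e-04]), 'ft_force': array([ 0.17429538, -0.65289081,  0.57028708]), 'torque': array([0.03381387, 0.00462115, 0.02875716]), 'width': 1.0008686154112403} 18.700000000000003
```

View pics/scene0.png

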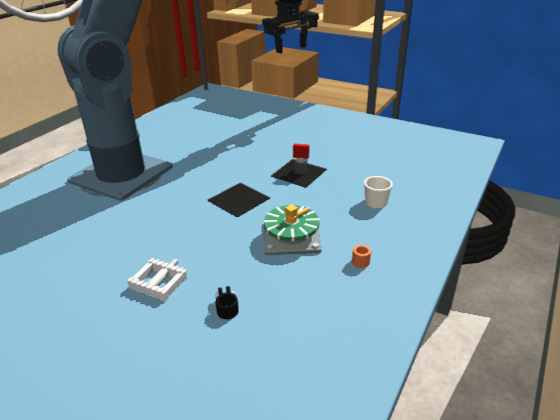

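View pics/top0.png

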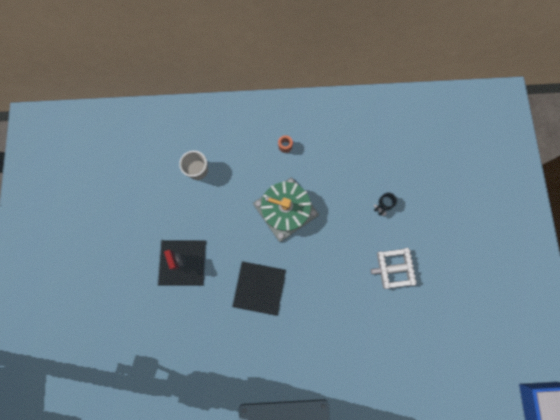

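View pics/wrist0.png

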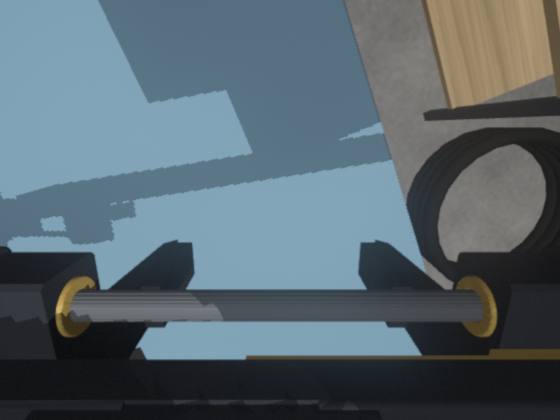

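The top view shows the leftmost mat at (182,262) with the red key on it, a second mat at (260,288), and the housing at (286,205) with its spout pointing to about (267,200). The cup is at (194,164), bushing (286,143), clamp (387,202) and pedal (397,268). Next I measure them.

```bash
python3 - <<'E'
from h import *
P=campose('top'); im=np.load('pics/top0.png.npy'); hsv=cv2.cvtColor(im,cv2.COLOR_RGB2HSV)
def cents(m,z,name,amin=15):
    n,l,st,c=cv2.connectedComponentsWithStats(m.astype(np.uint8))
    for i in range(1,n):
        if st[i,4]>=amin:
            pts=np.argwhere(l==i)[:,::-1].astype(np.float32)
            w=np.array([onz(u,v,z,P)[:2] for u,v in pts]).astype(np.float32)
            print(name,c[i].round(1),st[i,4],w.mean(0).round(1),'rect',[np.round(x,1) for x in cv2.minAreaRect(w)])
H,S,V=[hsv[...,i].astype(int) for i in range(3)]
red=((H<6)|(H>174))&(S>170)&(V>80); red[:,:10]=0
cents(red,85,'red')
cents((V<45)&(S<120),3,'dark',300)
g=(H>50)&(H<90)&(S>80); cents(g,50,'green')
cents((H>10)&(H<25)&(S>200)&(V>150),59,'spout',10)
c=cv2.resize(im[170:310,140:330,::-1],None,fx=4,fy=4,interpolation=cv2.INTER_NEAREST);cv2.imwrite('pics/crop0.png',c)
E
```

```text
green [287.  206.5] 801 [583.1 -36.1] rect [array([585.2, -33.9]), array([119. , 122.4]), np.float64(86.1)]
green [265.2 202.6] 30 [596.4  19.9] rect [array([599.3,  17.5]), array([20.9, 13.3]), np.float64(86.9)]
```

View pics/crop0.png

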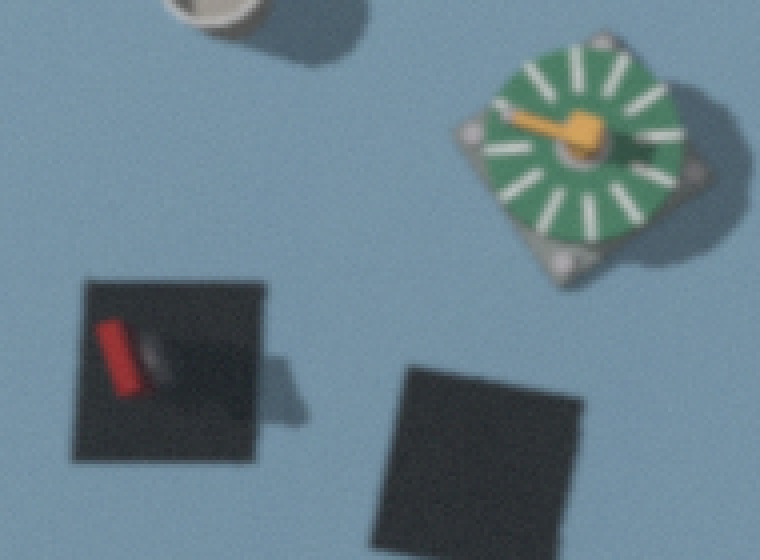

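The crop shows the key handle at roughly (170,259) in full-image pixels, tilted about 15-20° from the image vertical. The spout points up-left, near a stripe. My thresholds were too strict, so I'll loosen them.

```bash
python3 - <<'E'
from h import *
P=campose('top'); im=np.load('pics/top0.png.npy'); im=cv2.GaussianBlur(im,(3,3),0);hsv=cv2.cvtColor(im,cv2.COLOR_RGB2HSV)
H,S,V=[hsv[...,i].astype(int) for i in range(3)]
for n,p in dict(red=(169,259),mat=(210,280),spout=(273,202),green=(280,215)).items(): print(n,hsv[p[1],p[0]])
def world(m,z):
    pts=np.argwhere(m)[:,::-1]; return np.array([onz(u,v,z,P)[:2] for u,v in pts]).astype(np.float32)
roi=np.zeros(H.shape,bool); roi[225:300,140:225]=1
m=roi&((H<8)|(H>170))&(S>130)
for z in(85,65): w=world(m,z); print('red',z,m.sum(),w.mean(0),cv2.minAreaRect(w))
m=roi&(V<90)
n,l,st,c=cv2.connectedComponentsWithStats(m.astype(np.uint8)); print(st[1:])
roi[:]=0;roi[225:300,140:212]=1
m=roi&((V<75)|(S>130)&(H<8)); w=world(m,3); print('mat',m.sum(),cv2.minAreaRect(w))
m=np.zeros(H.shape,bool); 
roi[:]=0; roi[170:240,245:330]=1
m=roi&(H>55)&(H<95)&(S>60)
cnt=max(cv2.findContours(m.astype(np.uint8),0,1)[0],key=cv2.contourArea)
hull=cv2.convexHull(np.argwhere(m)[:,::-1].astype(np.int32))
w=np.array([onz(u,v,50,P)[:2] for u,v in hull[:,0]]); print(cv2.minEnclosingCircle(w.astype(np.float32)),cv2.fitEllipse(w.astype(np.float32)))
E
```

```text
red [179 168 150]
mat [102  74 163]
spout [ 22 106 145]
green [ 75  90 128]
red 85 113 [459.83276 256.95563] ((460.5093994140625, 256.81787109375), (45.45072937011719, 15.084578514099121), 18.68729591369629)
red 65 113 [461.76163 262.61304] ((462.4522399902344, 262.4725341796875), (46.38510513305664, 15.394693374633789), 18.687349319458008)
[[ 159  241   47   44 1838]]
mat 1779 ((458.155517578125, 247.07415771484375), (115.83851623535156, 112.39070892333984), 86.90299987792969)
((587.4359130859375, -32.801517486572266), 66.1437759399414) ((586.6290283203125, -32.536285400390625), (129.3263397216797, 129.87777709960938), 168.28656005859375)
```

{"api": "step_arm", "payload": {"plan": [[0,0,-40.7,-330,-239,0,1],[0,0,-40.7,-330,-239,0,1],[0,0,-40.7,-330,-239,0,1],[0,0,-40.7,-330,-239,0,1],[0,0,-40.7,-330,-239,0,1],[0,0,-40.7,-330,-239,0,1],[0,0,-40.7,-330,-239,0,1],[0,0,-40.7,-330,-239,0,1]]}}

```text
time_s: 0.95
eef_pos: [456.5, 262.1, 202.9]
orientation: [0.0, -0.162, 0.987, 0.0]
ft_force: [0.7, -0.1, 0.5]
width: 1.005
```

{"api": "step_arm", "payload": {"plan": [[0,0,0,0,0,0,1],[0,0,0,0,0,0,1]]}}

```text
time_s: 1.15
eef_pos: [456.2, 263.0, 202.8]
orientation: [-0.0, -0.161, 0.987, -0.0]
ft_force: [-0.9, 0.8, -0.7]
width: 0.999
```

```bash
python3 - <<'E'
from h import *
s,im=shot('wrist','w1.png'); print(s['eef_pos'],s['orientation'],s['qpos'],s['ft_force'],s['torque'])
M=rot(s['orientation']); print('yaw y',np.degrees(np.arctan2(M[1,1],M[0,1])))
E
```

```text
[456.20194248 262.97063366 202.77991961] [-1.47412385e-04 -1.60555677e-01  9.87026771e-01 -7.60955656e-05] [-0.56801131  0.32824495 -0.04962517  1.86249705  0.01964736  0.95164936
  1.26690413] [-0.90603058  0.80259489 -0.73269021] [0.10774808 0.07165802 0.00854524]
yaw y 108.47830352467608
```

View pics/w1.png

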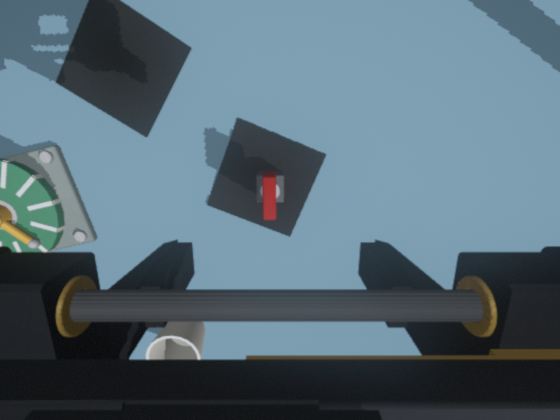

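The wrist view shows the key's red handle at about (269,197), nearly vertical, so the jaws line up with its thin side. The finger gap is centred near column 276.

```bash
cat >> h.py <<'E'
def redkey(im,P,z):
    hsv=cv2.cvtColor(cv2.GaussianBlur(im,(3,3),0),cv2.COLOR_RGB2HSV); H,S,V=[hsv[...,i].astype(int) for i in range(3)]
    m=(((H<8)|(H>170))&(S>130)&(V>60)).astype(np.uint8)
    n,l,st,c=cv2.connectedComponentsWithStats(m); i=1+np.argmax(st[1:,4])
    pts=np.argwhere(l==i)[:,::-1].astype(np.float32)
    w=np.array([onz(u,v,z,P)[:2] for u,v in pts]).astype(np.float32)
    return st[i],cv2.minAreaRect(pts),cv2.minAreaRect(w)
def yaw(s): M=rot(s['orientation']); return np.degrees(np.arctan2(M[1,1],M[0,1]))
E
python3 - <<'E'
from h import *
s=sense(); im=np.load('pics/w1.png.npy'); P=campose('wrist',s)
print(redkey(im,P,88)); print(redkey(im,P,85))
print('predicted px of (460,257,88)',proj([460.5,256.8,88],P), 'tcp',proj(s['eef_pos'],P))
c=cv2.resize(im[110:250,190:340,::-1],None,fx=4,fy=4);cv2.imwrite('pics/crop1.png',c)
E
```

```text
(array([263, 176,  13,  44, 543], dtype=int32), ((269.0, 197.5), (43.0, 12.0), 90.0), ((460.902099609375, 258.70196533203125), (45.032066345214844, 12.407169342041016), 18.673646926879883))
(array([263, 176,  13,  44, 543], dtype=int32), ((269.0, 197.5), (43.0, 12.0), 90.0), ((461.598388671875, 258.85955810546875), (45.48819351196289, 12.532837867736816), 18.673681259155273))
predicted px of (460,257,88) [267.26996071 196.96957973] tcp [276.10904945 233.83137935]
```

View pics/crop1.png

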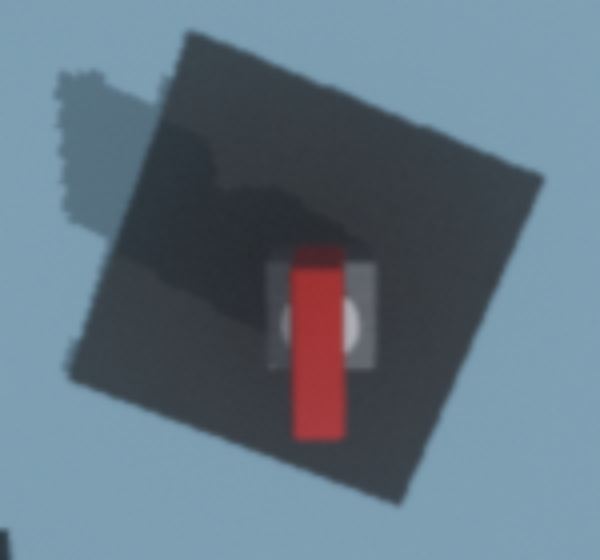

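{"api": "step_arm", "payload": {"plan": [[0,0,-0.2,-3,-5.8,0,1],[0,0,-0.2,-3,-5.8,40,1],[0,0,-0.2,-3,-5.8,80,1],[0,0,-0.2,-3,-5.8,110,1],[0,0,-0.2,-3,-5.8,135,1],[0,0,-0.2,-3,-5.8,150,1],[0,0,-0.2,-3,-5.8,150,1]]}}

```text
time_s: 1.9
eef_pos: [458.4, 259.8, 50.9]
orientation: [-0.002, -0.165, 0.986, -0.001]
ft_force: [0.1, -0.4, 0.7]
width: 0.996
```

```bash
python3 - <<'E'
from h import *
s,im=shot('wrist','w2.png'); print(s['eef_pos'],yaw(s),s['ft_force'],s['torque'])
P=campose('wrist',s); print(redkey(im,P,88))
E
```

```text
[458.41103572 259.82595834  50.89416361] 109.00856893365223 [ 0.14678438 -0.35550271  0.72176565] [0.06140961 0.03488174 0.00453619]
(array([ 257,  205,   26,   85, 2065], dtype=int32), ((269.5, 247.0), (84.0, 25.0), 90.0), ((454.5317687988281, 254.7642059326172), (46.933868408203125, 13.404264450073242), 19.13687515258789))
```

View pics/w2.png

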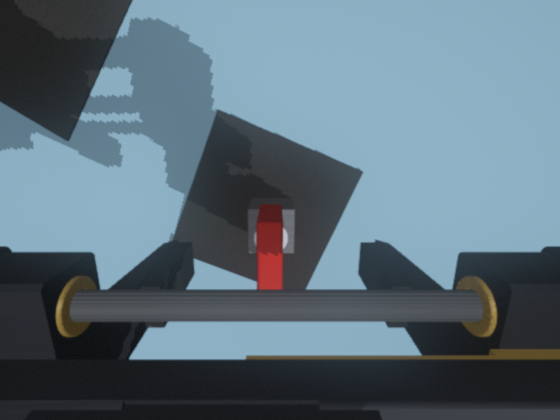

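```bash
python3 - <<'E'
from h import *
s=sense(); im=np.load('pics/w2.png.npy'); P=campose('wrist',s)
M=rot(s['orientation']);t=s['eef_pos']
for r in range(196,292,4): print(r,im[r,270],end=' ')
print()
for r in (218,220,222,224): print(r,(M.T@(onz(269.5,r,88,P)-t)).round(1))
print((M.T@(onz(269.5,205,48,P)-t)).round(1))
im1=np.load('pics/w1.png.npy');print([(r,im1[r,269,0]) for r in range(172,224,2)])
E
```

```text
196 [42 42 44] 200 [50 50 53] 204 [72 36 39] 208 [81 29 28] 212 [83 31 32] 216 [83 29 31] 220 [83 29 29] 224 [121  36  36] 228 [124  37  37] 232 [125  39  38] 236 [125  39  38] 240 [126  39  38] 244 [126  38  39] 248 [128  41  42] 252 [135  43  44] 256 [181  54  52] 260 [182  55  53] 264 [180  54  52] 268 [180  55  53] 272 [180  56  55] 276 [180  56  56] 280 [180  58  57] 284 [181  57  58] 288 [177  58  58] 
218 [ 21.7  -3.4 -35.7]
220 [ 20.7  -3.4 -35.7]
222 [ 19.6  -3.4 -35.7]
224 [ 18.5  -3.4 -35.7]
[18.1 -4.3  4.3]
[(172, np.uint8(71)), (174, np.uint8(74)), (176, np.uint8(86)), (178, np.uint8(151)), (180, np.uint8(158)), (182, np.uint8(159)), (184, np.uint8(159)), (186, np.uint8(159)), (188, np.uint8(161)), (190, np.uint8(162)), (192, np.uint8(163)), (194, np.uint8(163)), (196, np.uint8(164)), (198, np.uint8(163)), (200, np.uint8(163)), (202, np.uint8(164)), (204, np.uint8(163)), (206, np.uint8(162)), (208, np.uint8(162)), (210, np.uint8(162)), (212, np.uint8(163)), (214, np.uint8(163)), (216, np.uint8(164)), (218, np.uint8(163)), (220, np.uint8(89)), (222, np.uint8(59))]
```

{"api": "step_arm", "payload": {"plan": [[0,0,0.4,-3.5,-3.3,0,1],[0,0,0.4,-3.5,-3.3,0,1],[0,0,0.4,-3.5,-3.3,0,0],[0,0,0.4,-3.5,-3.3,0,0],[0,0,0.4,-3.5,-3.3,0,0],[0,0,0.4,-3.5,-3.3,0,0],[0,0,0.4,-3.5,-3.3,0,0],[0,0,0.4,-3.5,-3.3,0,0]]}}

```text
time_s: 2.75
eef_pos: [464.8, 257.5, 52.9]
orientation: [-0.0, -0.16, 0.987, -0.0]
ft_force: [0.2, -0.1, -0.3]
width: 0.477
```

{"api": "step_arm", "payload": {"plan": [[0,0,0,0,0,0,0],[0,0,0,0,0,0,0],[0,0,0,0,0,0,0]]}}

```text
time_s: 3.05
eef_pos: [464.9, 257.5, 52.9]
orientation: [-0.0, -0.16, 0.987, -0.0]
ft_force: [-0.5, 0.1, 0.3]
width: 0.206
```

```bash
python3 - <<'E'
from h import *
s,im=shot('wrist','w3.png'); print(s)
print(yaw(s))
E
```

```text
{'time_s': 3.05, 'qpos': array([-0.55804341,  0.55663323, -0.04169507,  1.95223805,  0.03724122,
        0.63345839,  1.26942249]), 'qd': array([-0.00067734, -0.0008775 , -0.00048469, -0.00030648,  0.00073302,
        0.00034729,  0.00087728]), 'effort': array([ 2.05649749e-04, -4.99565935e+01,  5.40845823e-01, -1.69367337e+01,
        2.82675559e-03,  7.94971688e-02, -1.73401086e-04]), 'eef_pos': array([464.85016603, 257.54141026,  52.90301586]), 'orientation': array([-3.79641460e-06, -1.60353285e-01,  9.87059686e-01, -1.10661756e-05]), 'ft_force': array([-0.54401052,  0.09745267,  0.32583812]), 'torque': array([ 0.03129691,  0.01825992, -0.04827311]), 'width': 0.20563291608853673}
108.45480553137975
```

View pics/w3.png

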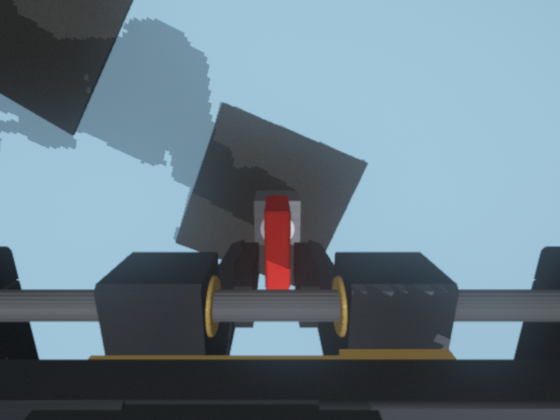

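```bash
python3 - <<'E'
from h import *
s=sense(); im=np.load('pics/w3.png.npy'); P=campose('wrist',s)
M=rot(s['orientation']);t=s['eef_pos']
print([(r,im[r,278,0]) for r in range(186,290,3)])
print([(c,im[240,c,0]) for c in range(258,300,2)])
for r in (212,214,216,218,220): print(r,(M.T@(onz(278,r,88,P)-t)).round(1))
E
```

```text
[(186, np.uint8(50)), (189, np.uint8(50)), (192, np.uint8(60)), (195, np.uint8(87)), (198, np.uint8(95)), (201, np.uint8(94)), (204, np.uint8(95)), (207, np.uint8(96)), (210, np.uint8(99)), (213, np.uint8(137)), (216, np.uint8(141)), (219, np.uint8(142)), (222, np.uint8(142)), (225, np.uint8(143)), (228, np.uint8(142)), (231, np.uint8(143)), (234, np.uint8(144)), (237, np.uint8(144)), (240, np.uint8(144)), (243, np.uint8(145)), (246, np.uint8(145)), (249, np.uint8(144)), (252, np.uint8(144)), (255, np.uint8(144)), (258, np.uint8(144)), (261, np.uint8(145)), (264, np.uint8(153)), (267, np.uint8(200)), (270, np.uint8(199)), (273, np.uint8(200)), (276, np.uint8(200)), (279, np.uint8(200)), (282, np.uint8(201)), (285, np.uint8(202)), (288, np.uint8(197))]
[(258, np.uint8(88)), (260, np.uint8(87)), (262, np.uint8(88)), (264, np.uint8(103)), (266, np.uint8(138)), (268, np.uint8(144)), (270, np.uint8(145)), (272, np.uint8(144)), (274, np.uint8(144)), (276, np.uint8(144)), (278, np.uint8(144)), (280, np.uint8(144)), (282, np.uint8(144)), (284, np.uint8(145)), (286, np.uint8(144)), (288, np.uint8(128)), (290, np.uint8(113)), (292, np.uint8(126)), (294, np.uint8(127)), (296, np.uint8(128)), (298, np.uint8(126))]
212 [ 24.7   1.  -35.1]
214 [ 23.7   1.  -35.1]
216 [ 22.6   1.  -35.1]
218 [ 21.5   1.  -35.1]
220 [ 20.5   1.  -35.1]
```

{"api": "step_arm", "payload": {"plan": [[0,0,0,0,0,0,0],[0,0,0,0,0,0,0],[0,0,0,0,0,0,0],[0,0,0,0,0,-20,0],[0,0,0,0,0,-60,0],[0,0,0,0,0,-100,0],[0,0,0,0,0,-140,0],[0,0,0,0,0,-155,0]]}}

```text
time_s: 3.9
eef_pos: [466.6, 258.6, 212.0]
orientation: [0.003, -0.16, 0.987, 0.001]
ft_force: [0.5, -0.2, -0.0]
width: 0.007
```

{"api": "step_arm", "payload": {"plan": [[0,0,0,-11,-38,0,0],[0,0,0,-24,-84,0,0],[0,0,0,-38,-130,0,0],[0,0,0,-51,-177,0,0],[0,0,0,-65,-224,0,0],[0,0,0,-78,-270,0,0],[0,0,0,-86,-300,0,0],[0,0,0,-90,-314,0,0]]}}

```text
time_s: 4.7
eef_pos: [650.5, -15.8, 207.6]
orientation: [-0.0, -0.158, 0.987, -0.001]
ft_force: [0.1, 0.1, 0.1]
width: 0.006
```

{"api": "step_arm", "payload": {"plan": [[0,0,0,0,0,0,0],[0,0,0,0,0,0,0],[0,0,0,0,0,0,0]]}}

```text
time_s: 5.0
eef_pos: [648.8, -8.9, 207.9]
orientation: [-0.0, -0.162, 0.987, 0.001]
ft_force: [0.4, 0.2, -0.4]
width: 0.005
```

```bash
python3 - <<'E'
from h import *
s,im=shot('wrist','w4.png'); print(s['eef_pos'],yaw(s),s['width'],s['ft_force'],s['torque'],s['qpos'])
s,im=shot('top','t4.png')
E
```

```text
[648.84736379  -8.93301492 207.94260736] 108.6393151592473 0.004682154040981621 [ 0.35980847  0.16077567 -0.40112661] [ 0.06414982  0.02027032 -0.01859636] [-0.10050938  0.52996581  0.06650323  1.53882143 -0.03986294  1.07465122
  1.87200959]
```

View pics/w4.png

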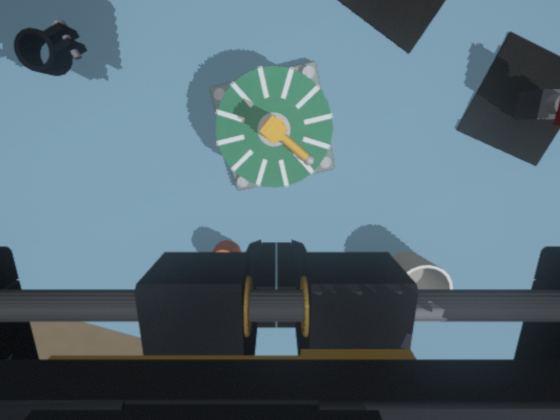

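The fingers closed fully (width 0.005), so the key was not picked up. The wrist picture shows it still around (540,103) on its mat. I'll check how it stands.

```bash
python3 - <<'E'
from h import *
im=np.load('pics/t4.png.npy'); a=cv2.resize(im[225:300,140:240,::-1],None,fx=4,fy=4)
s,im2=shot('scene','s4.png'); b=cv2.resize(im2[120:220,240:360,::-1],None,fx=3,fy=3)
c=np.zeros((max(a.shape[0],b.shape[0]),a.shape[1]+b.shape[1],3),np.uint8); c[:a.shape[0],:a.shape[1]]=a; c[:b.shape[0],a.shape[1]:]=b
cv2.imwrite('pics/c4.png',c); P=campose('top'); print(redkey(im,P,88))
E
```

```text
(array([165, 250,  10,  19, 111], dtype=int32), ((169.55001831054688, 259.1500244140625), (18.34120750427246, 6.008326530456543), 71.56504821777344), ((460.1037902832031, 256.307373046875), (45.31055450439453, 14.325129508972168), 18.687196731567383))
```

View pics/c4.png

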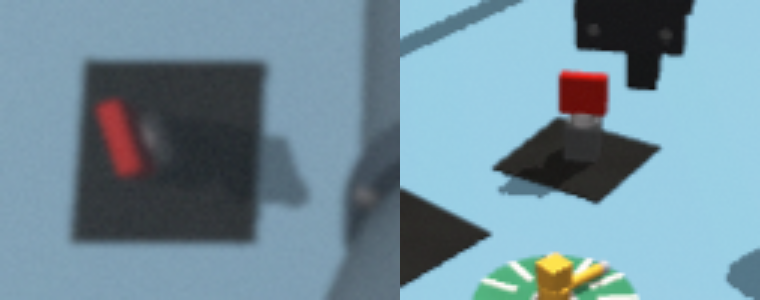

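The key still stands where it was, untouched and upright, so I probably lifted before the fingers had gripped. While I'm here I measure the housing and the spout.

```bash
cat >> h.py <<'E'
def housing(im,P,roi=None,head=True):
    bl=cv2.GaussianBlur(im,(3,3),0)
    hsv=cv2.cvtColor(bl,cv2.COLOR_RGB2HSV); H,S,V=[hsv[...,i].astype(int) for i in range(3)]
    m=(H>55)&(H<95)&(S>80)
    if roi is not None: 
        k=np.zeros_like(m); k[roi[0]:roi[1],roi[2]:roi[3]]=1; m&=k
    n,l,st,c=cv2.connectedComponentsWithStats(m.astype(np.uint8)); i=1+np.argmax(st[1:,4])
    x0,y0,w,h=st[i,:4]
    hull=cv2.convexHull(np.argwhere(m)[:,::-1].astype(np.int32))
    wl=np.array([onz(u,v,50,P)[:2] for u,v in hull[:,0]]).astype(np.float32)
    (cx,cy),r=cv2.minEnclosingCircle(wl); el=cv2.fitEllipse(wl)
    C=np.array(el[0])
    # stripes: white pixels, ring 35..65
    vv,uu=np.mgrid[y0:y0+h,x0:x0+w]
    W=np.array([onz(u,v,50,P)[:2] for u,v in zip(uu.ravel(),vv.ravel())])
    rel=W-C; rr=np.hypot(*rel.T); a=np.degrees(np.arctan2(rel[:,1],rel[:,0]))
    wh=((S<45)&(V>150))[y0:y0+h,x0:x0+w].ravel()&(rr>33)&(rr<60)
    ph=np.degrees(np.angle(np.mean(np.exp(12j*np.radians(a[wh])))))/12
    print('circle',(round(cx,1),round(cy,1),round(r,1)),'ellipse',np.round(el[0],1),np.round(el[1],1),'n white',wh.sum(),'stripe phase mod30',round(ph%30,2))
    mb=(H>12)&(H<28)&(S>140)&(V>90)
    k=np.zeros_like(mb); k[y0:y0+h,x0:x0+w]=1; mb&=k
    return C,ph%30,mb
E
python3 - <<'E'
from h import *
im=np.load('pics/w4.png.npy'); s=dict(eef_pos=[648.847,-8.933,207.943],orientation=sense()['orientation'])
P=campose('wrist',s)
C,ph,mb=housing(im,P,(60,195,205,345))
z=cv2.resize(im[90:180,230:350,::-1],None,fx=6,fy=6); cv2.imwrite('pics/c5.png',z); print(mb.sum(),proj([C[0],C[1],86],P),proj([C[0],C[1],50],P))
E
```

```text
circle (588.9, -32.5, 64.4) ellipse [588.9 -32.6] [128.1 128.1] n white 1536 stripe phase mod30 1.82
0 [272.83747771 129.14420207] [273.18373041 128.86543464]
```

View pics/c5.png

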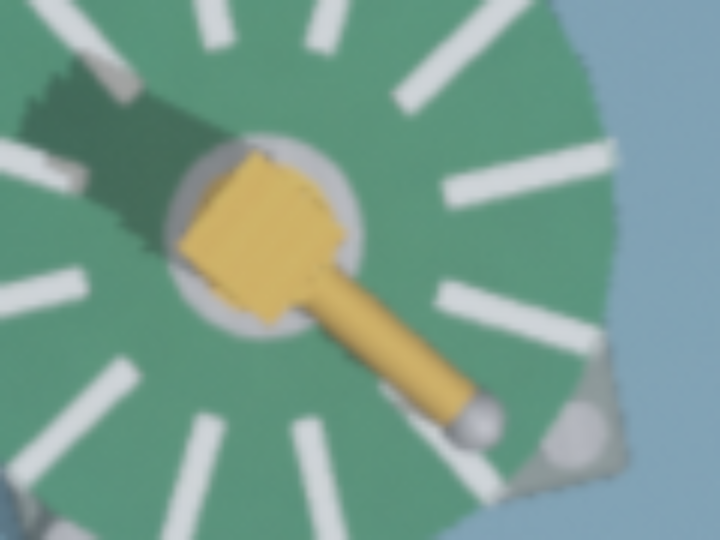

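The crop shows the spout ball at (482,420), which is (310.3,160.0) full-size, just off a stripe. The head corners in the crop are near (258,153), (345,233), (268,325) and (180,245).

```bash
python3 - <<'E'
from h import *
im=np.load('pics/w4.png.npy'); s=dict(eef_pos=[648.847,-8.933,207.943],orientation=sense()['orientation'])
P=campose('wrist',s)
f=lambda p:(230+p[0]/6-.4,90+p[1]/6-.4)
hc=np.array([onz(*f(p),86,P)[:2] for p in [(258,153),(345,233),(268,325),(180,245)]]); print(hc, hc.mean(0))
tip=onz(*f((482,420)),59,P)[:2]
for C in ([588.9,-32.6],hc.mean(0)):
    d=tip-C; print(np.hypot(*d),np.degrees(np.arctan2(d[1],d[0])))
for i in range(4):
    d=hc[(i+1)%4]-hc[i]; print(np.hypot(*d),np.degrees(np.arctan2(d[1],d[0]))%90)
for c1,c2 in [((404,104),(532,-10)),((446,194),(610,150)),((440,295),(600,345)),((400,370),(492,495)),((308,420),(335,540)),((212,420),(175,540)),((130,365),(20,480))]:
    a=onz(*f(c1),50,P);b=onz(*f(c2),50,P);m=(b-a)[:2];q=((a+b)/2)[:2]-C0 if 0 else ((a+b)/2)[:2]-np.array([588.9,-32.6]);print('stripe',np.degrees(np.arctan2(m[1],m[0])),np.degrees(np.arctan2(q[1],q[0])))
E
```

```text
[[576.47712408 -36.96345512]
 [583.79641942 -19.49519978]
 [601.81440973 -26.74647378]
 [594.24737867 -44.51684864]] [589.08383298 -31.93049433]
51.95458768435366 69.74708909962139
51.262872839403386 69.68081930151575
18.939694530888797 67.26604714379765
19.422382689535485 68.07786139178083
19.314403484874717 66.93458854642347
19.30895393142424 66.97168062659182
stripe 149.29878850309282 149.97998082504586
stripe 123.19409820462637 121.58657515833558
stripe 91.81534140765976 91.09278826948352
stripe 56.05011660541237 62.66288614568737
stripe 31.656459412593783 32.791198567784406
stripe 0.8887088230755539 2.5084346605160386
stripe -26.15022496223823 -27.27145704670376
```

{"api": "step_arm", "payload": {"plan": [[0,0,0,12,39,0,1],[0,0,0,25,86,0,1],[0,0,0,39,132,0,1],[0,0,0,52,178,0,1],[0,0,0,66,224,0,1],[0,0,0,80,268,0,1],[0,0,0,89,300,0,1],[0,0,0,92.5,312,0,1]]}}

```text
time_s: 5.95
eef_pos: [460.2, 258.8, 208.3]
orientation: [-0.0, -0.163, 0.987, 0.001]
ft_force: [0.1, -0.1, -1.2]
width: 0.701
```

{"api": "step_arm", "payload": {"plan": [[0,0,0,0,0,0,1],[0,0,0,0,0,0,1],[0,0,0,0,0,0,1],[0,0,0,0,0,0,1]]}}

```text
time_s: 6.35
eef_pos: [464.1, 253.3, 207.9]
orientation: [0.0, -0.159, 0.987, -0.0]
ft_force: [0.5, 0.3, 0.0]
width: 0.994
```

```bash
python3 - <<'E'
from h import *
s,im=shot('wrist','w5.png'); print(s['eef_pos'],yaw(s),s['width'],s['ft_force'],s['torque'])
P=campose('wrist',s);M=rot(s['orientation']);t=s['eef_pos'];r=redkey(im,P,88);print(r)
print((M.T@(np.array([*r[2][0],88])-t)).round(1))
print([(q,im[q,int(r[1][0][0]),0]) for q in range(168,224,2)])
E
```

```text
[464.11812154 253.28531973 207.85788093] 108.29380496633526 0.9935492955983216 [0.53510086 0.28941176 0.00510539] [ 0.02771034 -0.06156439  0.03664602]
(array([274, 171,  13,  43, 508], dtype=int32), ((279.9999694824219, 191.99998474121094), (41.99999237060547, 11.999998092651367), 90.0), ((461.70037841796875, 256.6524353027344), (44.38256072998047, 12.225278854370117), 18.87148094177246))
[  1.2   4.  119.9]
[(168, np.uint8(72)), (170, np.uint8(74)), (172, np.uint8(128)), (174, np.uint8(157)), (176, np.uint8(158)), (178, np.uint8(159)), (180, np.uint8(160)), (182, np.uint8(160)), (184, np.uint8(161)), (186, np.uint8(161)), (188, np.uint8(161)), (190, np.uint8(162)), (192, np.uint8(162)), (194, np.uint8(162)), (196, np.uint8(162)), (198, np.uint8(162)), (200, np.uint8(162)), (202, np.uint8(163)), (204, np.uint8(163)), (206, np.uint8(162)), (208, np.uint8(162)), (210, np.uint8(163)), (212, np.uint8(164)), (214, np.uint8(111)), (216, np.uint8(56)), (218, np.uint8(56)), (220, np.uint8(58)), (222, np.uint8(57))]
```

{"api": "step_arm", "payload": {"plan": [[0,0,0,1,3.6,20,1],[0,0,0,1,3.6,60,1],[0,0,0,1,3.6,100,1],[0,0,0,1,3.6,135,1],[0,0,0,1,3.6,157,1],[0,0,0,1,3.6,157,1],[0,0,0,1,3.6,157,1],[0,0,0,1,3.6,157,0]]}}

```text
time_s: 7.2
eef_pos: [462.3, 258.4, 52.4]
orientation: [0.001, -0.16, 0.987, 0.0]
ft_force: [-0.8, 0.7, -0.2]
width: 0.933
```

{"api": "step_arm", "payload": {"plan": [[0,0,0,0,0,0,0],[0,0,0,0,0,0,0],[0,0,0,0,0,0,0],[0,0,0,0,0,0,0],[0,0,0,0,0,0,0],[0,0,0,0,0,0,0],[0,0,0,0,0,0,0],[0,0,0,0,0,0,0]]}}

```text
time_s: 8.0
eef_pos: [461.0, 257.9, 50.9]
orientation: [-0.0, -0.16, 0.987, -0.0]
ft_force: [0.6, -0.4, -0.1]
width: 0.207
```

{"api": "step_arm", "payload": {"plan": [[0,0,0,0,0,0,0],[0,0,0,0,0,0,0],[0,0,0,0,0,0,0],[0,0,0,0,0,0,0],[0,0,0,0,0,0,0]]}}

```text
time_s: 8.5
eef_pos: [461.0, 257.9, 50.9]
orientation: [-0.0, -0.16, 0.987, -0.0]
ft_force: [0.3, -0.6, -0.2]
width: 0.138
```

```bash
python3 - <<'E'
from h import *
s,im=shot('wrist','w6.png'); print(s['eef_pos'],yaw(s),s['width'],s['ft_force'],s['torque'])
E
```

```text
[461.01329102 257.89589942  50.90011897] 108.45330655833115 0.13775069512735408 [ 0.34181965 -0.64740194 -0.20946431] [-0.05250103 -0.02130921  0.02743111]
```

View pics/w6.png

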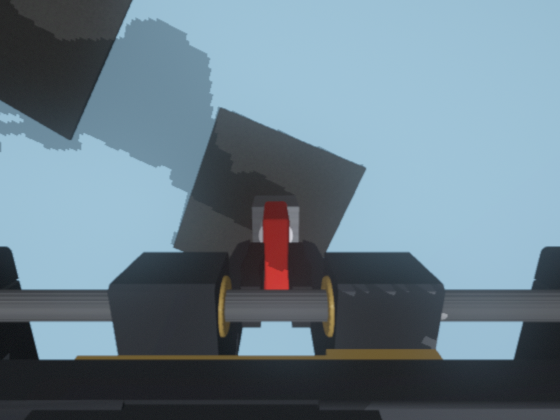

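The handle now lies between the pads at (276,245) and the width has slowed to 0.138. I wait to confirm it has stopped, then lift slightly.

{"api": "step_arm", "payload": {"plan": [[0,0,0,0,0,0,0],[0,0,0,0,0,0,0],[0,0,0,0,0,0,0],[0,0,0,0,0,0,0]]}}

```text
time_s: 8.95
eef_pos: [461.0, 258.0, 50.9]
orientation: [0.0, -0.16, 0.987, -0.0]
ft_force: [1.5, -0.5, -1.3]
width: 0.137
```

{"api": "step_arm", "payload": {"plan": [[0,0,0,0,0,-3,0],[0,0,0,0,0,-8,0],[0,0,0,0,0,-15,0],[0,0,0,0,0,-15,0]]}}

```text
time_s: 9.35
eef_pos: [461.7, 258.5, 67.0]
orientation: [0.001, -0.16, 0.987, 0.0]
ft_force: [0.6, 0.1, -4.0]
width: 0.144
```

```bash
python3 - <<'E'
from h import *
s,im=shot('wrist','w7.png'); print(s['eef_pos'],yaw(s),s['width'],s['ft_force'],s['torque'])
E
```

```text
[461.6716618  258.46682173  67.01015889] 108.4531647227242 0.1438450692948751 [ 0.57448226  0.11399264 -3.99880533] [ 0.04148221  0.03368672 -0.02750224]
```

View pics/w7.png

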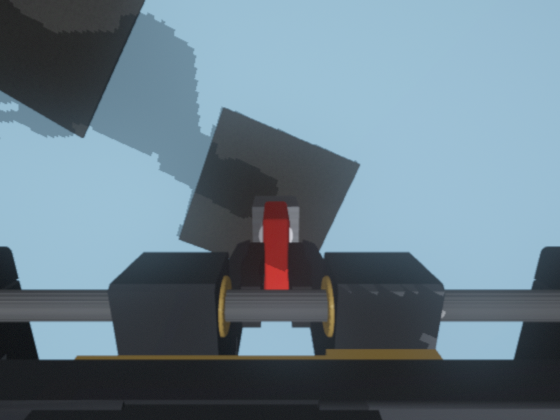

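Gripped: a weight of 4 N shows and the key keeps its place relative to the fingers. Next, the key's offset in the tool and the cam's lateral bias.

```bash
python3 - <<'E'
from h import *
im=np.load('pics/w7.png.npy'); s=sense(); P=campose('wrist',s);M=rot(s['orientation']);t=s['eef_pos']
top=t[2]+37.1 # key top above tcp
print([(q,im[q,277,0]) for q in range(190,226,1)])
print('cols',[(q,im[245,q,0]) for q in range(256,296,1)])
print('sock cols',[(q,im[215,q].sum()) for q in range(244,308,1)])
print('sock rows',[(q,im[q,258].sum()) for q in range(185,250,1)])
for r in (216,217,218,219,220,221,222): print(r,(M.T@(onz(276.5,r,top,P)-t)).round(2))
E
python3 - <<'E'
import cv2;im=cv2.imread('pics/w7.png');cv2.imwrite('pics/c7.png',cv2.resize(im[185:295,235:320],None,fx=5,fy=5))
E
```

```text
[(190, np.uint8(49)), (191, np.uint8(53)), (192, np.uint8(56)), (193, np.uint8(56)), (194, np.uint8(59)), (195, np.uint8(62)), (196, np.uint8(58)), (197, np.uint8(57)), (198, np.uint8(56)), (199, np.uint8(56)), (200, np.uint8(59)), (201, np.uint8(77)), (202, np.uint8(88)), (203, np.uint8(90)), (204, np.uint8(91)), (205, np.uint8(90)), (206, np.uint8(90)), (207, np.uint8(92)), (208, np.uint8(91)), (209, np.uint8(91)), (210, np.uint8(91)), (211, np.uint8(91)), (212, np.uint8(90)), (213, np.uint8(91)), (214, np.uint8(92)), (215, np.uint8(92)), (216, np.uint8(93)), (217, np.uint8(93)), (218, np.uint8(102)), (219, np.uint8(118)), (220, np.uint8(129)), (221, np.uint8(133)), (222, np.uint8(135)), (223, np.uint8(136)), (224, np.uint8(136)), (225, np.uint8(136))]
cols [(256, np.uint8(41)), (257, np.uint8(39)), (258, np.uint8(40)), (259, np.uint8(41)), (260, np.uint8(40)), (261, np.uint8(41)), (262, np.uint8(41)), (263, np.uint8(50)), (264, np.uint8(91)), (265, np.uint8(126)), (266, np.uint8(138)), (267, np.uint8(139)), (268, np.uint8(139)), (269, np.uint8(139)), (270, np.uint8(140)), (271, np
[... 3011 characters left out ...]
54)), (228, np.uint64(254)), (229, np.uint64(261)), (230, np.uint64(272)), (231, np.uint64(273)), (232, np.uint64(294)), (233, np.uint64(302)), (234, np.uint64(310)), (235, np.uint64(326)), (236, np.uint64(335)), (237, np.uint64(319)), (238, np.uint64(296)), (239, np.uint64(280)), (240, np.uint64(267)), (241, np.uint64(255)), (242, np.uint64(172)), (243, np.uint64(116)), (244, np.uint64(111)), (245, np.uint64(107)), (246, np.uint64(108)), (247, np.uint64(114)), (248, np.uint64(111)), (249, np.uint64(109))]
216 [ 23.24   0.19 -37.13]
217 [ 22.71   0.19 -37.13]
218 [ 22.18   0.19 -37.13]
219 [ 21.65   0.19 -37.13]
220 [ 21.12   0.19 -37.13]
221 [ 20.59   0.19 -37.13]
222 [ 20.05   0.19 -37.13]
```

View pics/c7.png

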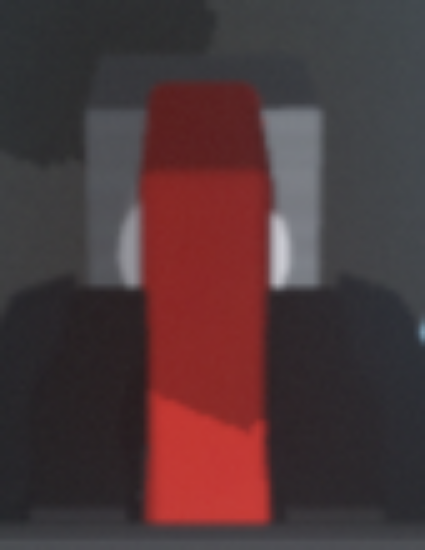

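```bash
python3 - <<'E'
from h import *
s=sense(); P=campose('wrist',s);M=rot(s['orientation']);t=s['eef_pos']
for u,v in ((254.5,195.7),(297.5,195.7)): print((M.T@(onz(u,v,t[2]-47.9,P)-t)).round(2))
for h in (20,24,25,28,30): 
  print(h,[(M.T@(onz(u,206.6,t[2]-47.9+h,P)-t)).round(2)[:2] for u in (251.9,298.8)])
for x in (-1.35,0): print(proj(t+M@np.array([x+16,16,47.9]),P),proj(t+M@np.array([x+16,-16,47.9]),P))
E
```

```text
[ 14.23 -17.07  47.87]
[14.28 16.81 47.89]
20 [array([ 10.7 , -17.61]), array([10.75, 16.45])]
24 [array([ 11.77, -17.27]), array([11.82, 16.13])]
25 [array([ 12.04, -17.19]), array([12.09, 16.06])]
28 [array([ 12.84, -16.94]), array([12.89, 15.82])]
30 [array([ 13.38, -16.77]), array([13.43, 15.66])]
[296.4853317 195.2313786] [255.84984669 195.17287395]
[296.51849065 193.55572316] [255.82159159 193.49733389]
```

{"api": "step_arm", "payload": {"plan": [[0,0,0,0,0,-15,0],[0,0,0,0,0,-45,0],[0,0,0,0,0,-80,0],[0,0,0,0,0,-103,0],[0,0,0,-3,-15,-108,0],[0,0,5,-9,-45,-108,0],[0,0,10,-15,-75,-108,0],[0,0,15,-21,-105,-108,0]]}}

```text
time_s: 10.2
eef_pos: [514.4, 164.0, 173.9]
orientation: [-0.0, -0.029, 1.0, 0.0]
ft_force: [0.7, 0.3, -4.5]
width: 0.139
```

{"api": "step_arm", "payload": {"plan": [[0,0,5,-1.7,-34,0,0],[0,0,10,-4,-73,0,0],[0,0,15,-5,-113,0,0],[0,0,20,-6,-153,0,0],[0,0,25,-7,-190,0,0],[0,0,25,-7,-220,0,0],[0,0,25,-7,-238,0,0],[0,0,25,-7,-242,0,0]]}}

```text
time_s: 11.0
eef_pos: [535.3, -79.0, 173.9]
orientation: [0.0, 0.189, 0.982, -0.001]
ft_force: [0.1, -0.2, -2.2]
width: 0.137
```

{"api": "step_arm", "payload": {"plan": [[0,0,0,0,0,0,0],[0,0,0,0,0,0,0],[0,0,0,0,0,0,0],[0,0,0,0,0,0,0],[0,0,0,0,0,0,0],[0,0,0,0,0,0,0]]}}

```text
time_s: 11.6
eef_pos: [535.8, -75.8, 173.9]
orientation: [0.0, 0.187, 0.982, 0.0]
ft_force: [-0.6, 1.0, -3.7]
width: 0.136
```

```bash
python3 - <<'E'
from h import *
s,im=shot('wrist','w8.png'); print(s['eef_pos'],yaw(s),s['width'],s['ft_force'],s['torque'])
E
```

```text
[535.78159405 -75.76786647 173.94017743] 68.48655942653835 0.1360589317793295 [-0.60368053  0.9912871  -3.73582757] [-0.0386542  -0.05585676  0.03686152]
```

View pics/w8.png

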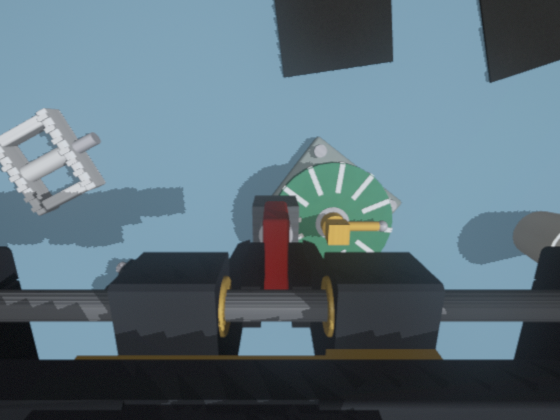

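I forgot that the second call's axes had turned, so the arm stands off to the side; the head shows at (337,225), and nothing was touched. I correct now.

{"api": "step_arm", "payload": {"plan": [[0,0,0,-20,14,0,0],[0,0,0,-50,35,0,0],[0,0,0,-75,52,0,0],[0,0,0,-87,60,0,0],[0,0,0,-87,60,0,0],[0,0,0,-87,60,0,0],[0,0,0,-87,60,0,0],[0,0,0,-87,60,0,0]]}}

```text
time_s: 12.45
eef_pos: [637.9, -52.7, 174.1]
orientation: [-0.0, 0.187, 0.982, -0.0]
ft_force: [-0.8, -1.1, -3.7]
width: 0.137
```

```bash
python3 - <<'E'
from h import *
s,im=shot('wrist','w9.png'); print(s['eef_pos'],yaw(s),s['width'],s['ft_force'],s['torque'])
P=campose('wrist',s)
C,ph,mb=housing(im,P,(60,195,190,360)); print(proj([C[0],C[1],86],P))
u,v=proj([C[0],C[1],86],P).astype(int)
x0,y0=u-60,v-45; print(x0,y0)
cv2.imwrite('pics/c9.png',cv2.resize(im[y0:y0+90,x0:x0+120,::-1],None,fx=6,fy=6))
E
```

```text
[637.85821056 -52.73319144 174.05133675] 68.41422356073217 0.13687892195057677 [-0.75605736 -1.09899973 -3.72978947] [ 0.00575698 -0.02221637 -0.01549541]
circle (588.9, -32.2, 64.3) ellipse [588.9 -32.2] [127.9 128.1] n white 1811 stripe phase mod30 1.88
[277.00688711 142.60343931]
217 97
```

View pics/w9.png

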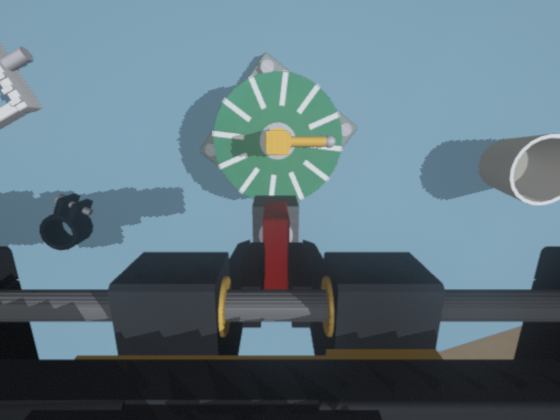

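View pics/c9.png

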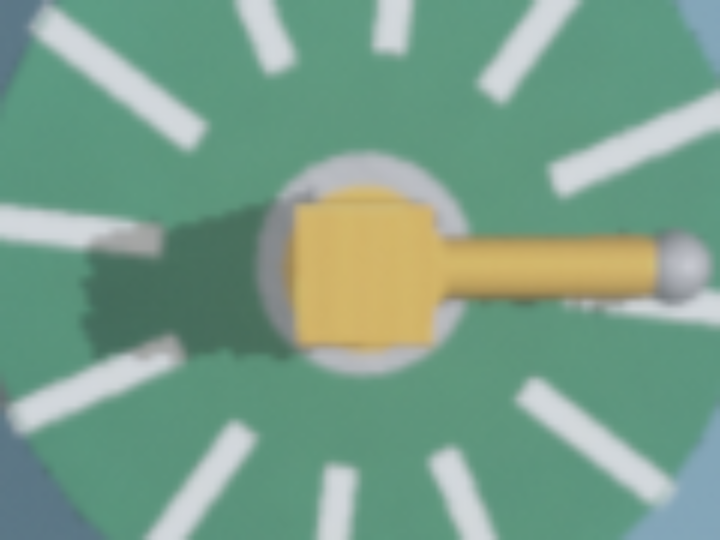

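```bash
python3 - <<'E'
from h import *
s=sense(); P=campose('wrist',s);M=rot(s['orientation']);t=s['eef_pos']
h=onz(277.6,142.4,86,P); print(h, (M.T@(h-t)).round(2))
for p in ((296,204),(436,204),(436,346),(296,346)):
    print((M.T@(onz(217+p[0]/6-.4,97+p[1]/6-.4,86,P)-t)).round(2))
tip=onz(217+682/6-.4,97+267/6-.4,59,P); d=tip-h; print(np.degrees(np.arctan2(d[1],d[0])),np.hypot(d[0],d[1]))
E
```

```text
[589.13929466 -31.61871909  86.        ] [53.21  1.58 88.15]
[63.29 -8.65 88.15]
[63.32 11.76 88.15]
[42.86 12.03 88.15]
[42.83 -8.81 88.15]
68.33449202323347 51.24877044187878
```

Spout at 68.3°, stripes at 1.9° + 30k, head centre in the tool at (53.1, 1.5). I move above it, 4 mm clear.

{"api": "step_arm", "payload": {"plan": [[0,0,0,20,1.5,0,0],[0,0,0,40,1.5,0,0],[0,0,0,54.6,1.5,10,0],[0,0,0,54.6,1.5,25,0],[0,0,0,54.6,1.5,35,0],[0,0,0,54.6,1.5,35,0],[0,0,0,54.6,1.5,35,0],[0,0,0,54.6,1.5,35,0]]}}

```text
time_s: 13.3
eef_pos: [589.2, -31.1, 139.6]
orientation: [0.001, 0.187, 0.982, 0.0]
ft_force: [0.3, -0.2, -3.2]
width: 0.14
```

```bash
python3 - <<'E'
from h import *
s,im=shot('scene','s10.png'); print(s['eef_pos'],yaw(s),s['width'],s['ft_force'],s['torque'])
cv2.imwrite('pics/c10.png',cv2.resize(im[150:260,240:350,::-1],None,fx=5,fy=5))
E
```

```text
[589.19420985 -31.1121052  139.59639827] 68.43400539195966 0.14044964218604009 [ 0.30683714 -0.24890725 -3.21929212] [ 0.00970267 -0.05780876 -0.0506628 ]
```

View pics/c10.png

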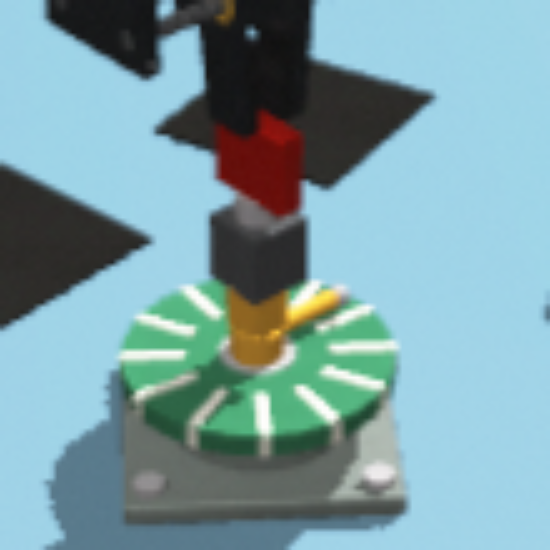

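{"api": "step_arm", "payload": {"plan": [[0,0,0,0,0,0,0],[0,0,0,0,0,0,0],[0,0,0,0,0,0,0],[0,0,0,0,0,0,0]]}}

```text
time_s: 13.75
eef_pos: [588.5, -30.8, 139.0]
orientation: [0.0, 0.187, 0.982, 0.0]
ft_force: [-1.1, 0.1, -3.1]
width: 0.137
```

{"api": "step_arm", "payload": {"plan": [[0,0,0,0.6,-0.7,1,0],[0,0,0,0.6,-0.7,2,0],[0,0,0,0.6,-0.7,2,0],[0,0,0,0.6,-0.7,2,0]]}}

```text
time_s: 14.15
eef_pos: [587.6, -31.3, 136.9]
orientation: [-0.0, 0.187, 0.982, -0.0]
ft_force: [-0.1, 0.1, -3.4]
width: 0.141
```

{"api": "step_arm", "payload": {"plan": [[0,0,0,0,0,0.5,0],[0,0,0,0,0,1,0],[0,0,0,0,0,1.5,0],[0,0,0,0,0,2,0],[0,0,0,0,0,2,0]]}}

```text
time_s: 14.65
eef_pos: [587.6, -31.2, 134.8]
orientation: [-0.0, 0.187, 0.982, -0.0]
ft_force: [-0.6, -1.1, -1.3]
width: 0.138
```

{"api": "step_arm", "payload": {"plan": [[0,0,0,0,0,0.5,0],[0,0,0,0,0,1,0],[0,0,0,0,0,1.0,0]]}}

```text
time_s: 14.95
eef_pos: [587.6, -31.3, 133.8]
orientation: [-0.0, 0.187, 0.982, -0.0]
ft_force: [0.0, 0.7, -2.8]
width: 0.137
```

{"api": "step_arm", "payload": {"plan": [[0,0,0,0,0,0.5,0],[0,0,0,0,0,1,0],[0,0,0,0,0,1.0,0]]}}

```text
time_s: 15.25
eef_pos: [587.6, -31.3, 132.9]
orientation: [-0.0, 0.187, 0.982, -0.0]
ft_force: [-0.6, -0.3, -3.4]
width: 0.139
```

{"api": "step_arm", "payload": {"plan": [[0,0,0,0,0,0.5,0],[0,0,0,0,0,1,0],[0,0,0,0,0,1.0,0]]}}

```text
time_s: 15.55
eef_pos: [587.6, -31.2, 131.8]
orientation: [-0.0, 0.187, 0.982, -0.0]
ft_force: [-0.3, -0.3, -3.5]
width: 0.137
```

{"api": "step_arm", "payload": {"plan": [[0,0,0,0,0,0.5,0],[0,0,0,0,0,1,0],[0,0,0,0,0,1.5,0],[0,0,0,0,0,1.5,0]]}}

```text
time_s: 15.95
eef_pos: [587.6, -31.3, 130.3]
orientation: [-0.0, 0.187, 0.982, -0.0]
ft_force: [-0.4, 0.3, -3.8]
width: 0.141
```

{"api": "step_arm", "payload": {"plan": [[0,0,0,0,0,0.7,0],[0,0,0,0,0,1.4,0],[0,0,0,0,0,2,0],[0,0,0,0,0,2,0]]}}

```text
time_s: 16.35
eef_pos: [587.6, -31.3, 128.3]
orientation: [-0.0, 0.187, 0.982, -0.0]
ft_force: [-0.4, 0.9, -3.4]
width: 0.138
```

```bash
python3 - <<'E'
from h import *
s,im=shot('scene','s11.png'); print(s['eef_pos'],yaw(s),s['width'],s['ft_force'],s['torque'])
cv2.imwrite('pics/c11.png',cv2.resize(im[150:260,240:350,::-1],None,fx=5,fy=5))
E
```

```text
[587.56310495 -31.2567213  128.29673442] 68.45456964112745 0.13775395479158342 [-0.39218904  0.90520062 -3.38097439] [-0.03461556  0.00848791 -0.03784873]
```

View pics/c11.png

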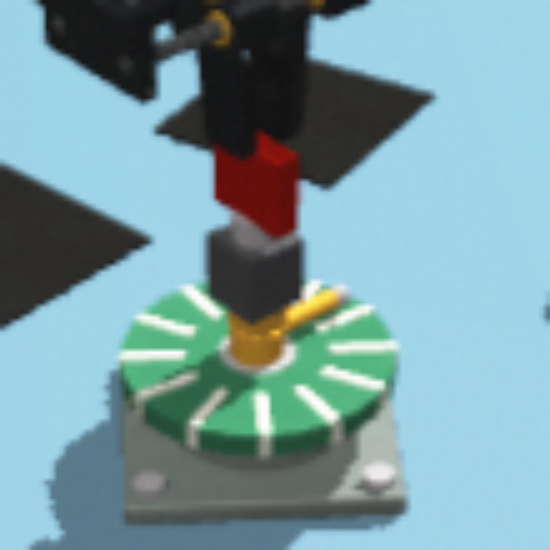

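The socket has gone over the head with no force felt. I continue down in small steps.

{"api": "step_arm", "payload": {"plan": [[0,0,0,0,0,1,0],[0,0,0,0,0,2.5,0],[0,0,0,0,0,4,0],[0,0,0,0,0,5,0],[0,0,0,0,0,5,0]]}}

```text
time_s: 16.9
eef_pos: [587.5, -31.2, 123.2]
orientation: [-0.0, 0.187, 0.982, -0.0]
ft_force: [0.2, -0.4, -2.5]
width: 0.136
```

{"api": "step_arm", "payload": {"plan": [[0,0,0,0,0,1,0],[0,0,0,0,0,2.5,0],[0,0,0,0,0,4,0],[0,0,0,0,0,5,0],[0,0,0,0,0,5,0]]}}

```text
time_s: 17.4
eef_pos: [587.5, -31.2, 118.2]
orientation: [-0.0, 0.187, 0.982, -0.0]
ft_force: [-0.1, 0.7, -3.8]
width: 0.137
```

{"api": "step_arm", "payload": {"plan": [[0,0,0,0,0,0.7,0],[0,0,0,0,0,1.4,0],[0,0,0,0,0,2,0],[0,0,0,0,0,2,0]]}}

```text
time_s: 17.8
eef_pos: [587.6, -31.3, 116.4]
orientation: [-0.0, 0.187, 0.982, -0.0]
ft_force: [-0.2, 0.7, -3.7]
width: 0.138
```

{"api": "step_arm", "payload": {"plan": [[0,0,0,0,0,0.5,0],[0,0,0,0,0,1,0],[0,0,0,0,0,1,0]]}}

```text
time_s: 18.1
eef_pos: [587.6, -31.2, 115.4]
orientation: [-0.0, 0.187, 0.982, -0.0]
ft_force: [-0.4, -0.6, -3.8]
width: 0.137
```

{"api": "step_arm", "payload": {"plan": [[0,0,0,0,0,0.4,0],[0,0,0,0,0,0.8,0],[0,0,0,0,0,0.8,0]]}}

```text
time_s: 18.4
eef_pos: [587.6, -31.3, 114.6]
orientation: [-0.0, 0.187, 0.982, -0.0]
ft_force: [-0.1, 0.3, -3.7]
width: 0.136
```

{"api": "step_arm", "payload": {"plan": [[0,0,0,0,0,0.4,0],[0,0,0,0,0,0.6,0],[0,0,0,0,0,0.6,0]]}}

```text
time_s: 18.7
eef_pos: [587.7, -31.3, 114.1]
orientation: [0.0, 0.187, 0.982, -0.0]
ft_force: [-1.2, 0.5, -3.8]
width: 0.138
```

```bash
python3 - <<'E'
from h import *
s,im=shot('scene','s12.png'); print(s['eef_pos'],yaw(s),s['width'],s['ft_force'],s['torque'])
cv2.imwrite('pics/c12.png',cv2.resize(im[150:260,240:350,::-1],None,fx=5,fy=5))
E
```

```text
[587.71740889 -31.28931358 114.08764954] 68.45303597614827 0.13808370888276497 [-1.19454621  0.51686634 -3.78201539] [ 0.01861333 -0.03239536  0.06543747]
```

View pics/c12.png

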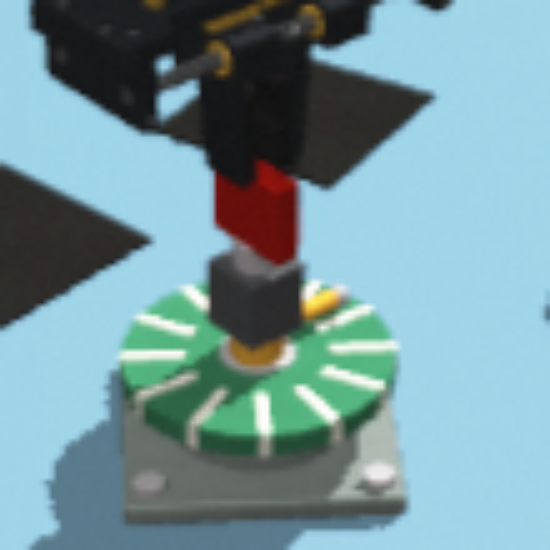

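The key is seated. I turn clockwise about the head axis, which sits 1.5 mm off the TCP, starting with 12° of free running to get a baseline torque.

{"api": "step_arm", "payload": {"plan": [[0,0,2,0,0.05,0,0],[0,0,4,0,0.1,0,0],[0,0,6,0,0.15,0,0],[0,0,8,0,0.2,0.1,0],[0,0,10,0,0.25,0.1,0],[0,0,12,0,0.3,0.1,0]]}}

```text
time_s: 19.35
eef_pos: [587.9, -30.9, 114.0]
orientation: [0.0, 0.29, 0.957, -0.0]
ft_force: [0.5, 0.7, -2.7]
width: 0.141
```

```bash
cat > tq.py <<'E'
from h import *
import sys
s=sense(); T=[s['torque'][2]]; F=[s['ft_force']]
for i in range(int(sys.argv[1]) if len(sys.argv)>1 else 2):
    camera('top'); q=sense(); T.append(q['torque'][2]); F.append(q['ft_force'])
print(round(s['time_s'],2),np.round(s['eef_pos'],2),'yaw',round(yaw(sense()),2),'Tz',np.round(T,3),'mean',round(np.mean(T),3),'F',np.mean(F,0).round(1),'eff7',sense()['effort'][6].round(3))
E
python3 tq.py 3
```

```text
19.35 [587.87 -30.94 113.98] yaw 56.45 Tz [0.082 0.029 0.006 0.064] mean 0.045 F [ 0.4  0.3 -2.7] eff7 -0.171
```

{"api": "step_arm", "payload": {"plan": [[0,0,2,0,0.05,0,0],[0,0,4,0,0.1,0,0]]}}

```text
time_s: 19.7
eef_pos: [587.8, -30.9, 113.9]
orientation: [0.0, 0.323, 0.946, 0.0]
ft_force: [1.6, -1.2, -2.3]
width: 0.14
```

```bash
python3 tq.py 2
```

```text
19.7 [587.85 -30.9  113.95] yaw 52.37 Tz [0.047 0.065 0.044] mean 0.052 F [ 0.7 -0.4 -2.5] eff7 -0.347
```

{"api": "step_arm", "payload": {"plan": [[0,0,2,0,0.05,0,0],[0,0,4,0,0.1,0,0]]}}

```text
time_s: 20.0
eef_pos: [587.9, -30.8, 113.9]
orientation: [0.0, 0.356, 0.934, 0.0]
ft_force: [-0.0, -0.5, -2.5]
width: 0.14
```

```bash
python3 tq.py 2
```

```text
20.0 [587.89 -30.82 113.93] yaw 48.37 Tz [0.093 0.001 0.013] mean 0.036 F [ 0.5 -0.4 -2.9] eff7 -0.347
```

{"api": "step_arm", "payload": {"plan": [[0,0,2,0,0.05,0,0],[0,0,4,0,0.1,0,0]]}}

```text
time_s: 20.3
eef_pos: [587.9, -30.8, 113.9]
orientation: [-0.0, 0.388, 0.921, 0.0]
ft_force: [-0.5, -1.0, -1.8]
width: 0.139
```

```bash
python3 tq.py 2
```

```text
20.3 [587.94 -30.76 113.9 ] yaw 44.36 Tz [0.023 0.029 0.017] mean 0.023 F [ 0.4 -0.5 -2.8] eff7 -0.347
```

{"api": "step_arm", "payload": {"plan": [[0,0,2,0,0.05,0,0],[0,0,4,0,0.1,0,0]]}}

```text
time_s: 20.6
eef_pos: [588.0, -30.7, 113.9]
orientation: [-0.0, 0.42, 0.907, 0.0]
ft_force: [0.1, -0.6, -2.9]
width: 0.138
```

```bash
python3 tq.py 2
```

```text
20.6 [588.   -30.67 113.9 ] yaw 40.36 Tz [0.059 0.022 0.013] mean 0.031 F [-0.4 -0.2 -3. ] eff7 -0.347
```

{"api": "step_arm", "payload": {"plan": [[0,0,2,0,0.05,0,0],[0,0,4,0,0.1,0,0]]}}

```text
time_s: 20.9
eef_pos: [588.1, -30.6, 113.9]
orientation: [-0.0, 0.452, 0.892, 0.0]
ft_force: [0.7, -0.2, -2.0]
width: 0.142
```

```bash
python3 tq.py 2
```

```text
20.9 [588.08 -30.6  113.92] yaw 36.37 Tz [0.035 0.034 0.021] mean 0.03 F [ 1.  -0.3 -2.6] eff7 -0.346
```

{"api": "step_arm", "payload": {"plan": [[0,0,2,0,0.05,0,0],[0,0,4,0,0.1,0,0]]}}

```text
time_s: 21.2
eef_pos: [588.1, -30.6, 113.9]
orientation: [-0.0, 0.483, 0.876, 0.0]
ft_force: [0.1, 0.2, -3.1]
width: 0.136
```

```bash
python3 tq.py 2
```

```text
21.2 [588.15 -30.57 113.9 ] yaw 32.37 Tz [0.033 0.046 0.051] mean 0.043 F [ 0.2  0.  -3. ] eff7 -0.346
```

{"api": "step_arm", "payload": {"plan": [[0,0,2,0,0.05,0,0],[0,0,4,0,0.1,0,0]]}}

```text
time_s: 21.5
eef_pos: [588.2, -30.5, 113.9]
orientation: [-0.0, 0.513, 0.858, -0.0]
ft_force: [0.2, 0.0, -3.2]
width: 0.14
```

```bash
python3 tq.py 2
```

```text
21.5 [588.22 -30.49 113.87] yaw 28.37 Tz [0.045 0.044 0.039] mean 0.043 F [ 0.4  0.1 -3.4] eff7 -0.346
```

```bash
python3 - <<'E'
from h import *
s,im=shot('wrist','w13.png'); P=campose('wrist',s); print(yaw(s))
a=np.radians(yaw(s)+4);c=np.array([589.05,-31.8]); print(proj([c[0]+50*np.cos(a),c[1]+50*np.sin(a),59],P))
E
```

```text
28.367028713476408
[336.07836264 208.64501507]
```

View pics/w13.png

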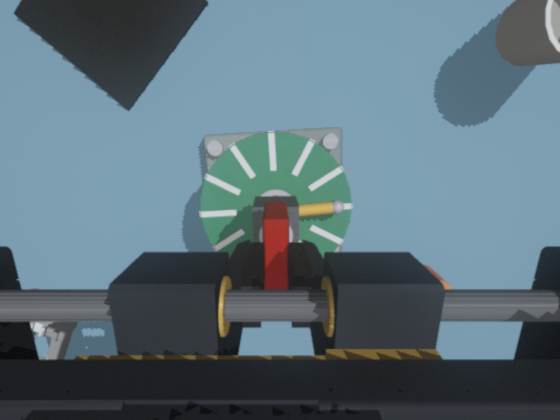

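The spout turns with the key: its ball at (338,207) covers the stripe at 31.9°, so it lags the key by about 4°. No bite yet, so I continue.

{"api": "step_arm", "payload": {"plan": [[0,0,2,0,0.05,0,0],[0,0,4,0,0.1,0,0]]}}

```text
time_s: 21.85
eef_pos: [588.3, -30.5, 113.9]
orientation: [-0.0, 0.543, 0.84, 0.0]
ft_force: [0.2, -0.1, -3.9]
width: 0.139
```

```bash
python3 tq.py 2
```

```text
21.85 [588.31 -30.45 113.9 ] yaw 24.36 Tz [0.013 0.034 0.073] mean 0.04 F [-0.2 -0.2 -3.4] eff7 -0.346
```

{"api": "step_arm", "payload": {"plan": [[0,0,2,0,0.05,0,0],[0,0,4,0,0.1,0,0]]}}

```text
time_s: 22.15
eef_pos: [588.4, -30.4, 113.9]
orientation: [-0.0, 0.572, 0.821, 0.0]
ft_force: [0.4, -0.6, -2.8]
width: 0.138
```

```bash
python3 tq.py 2
```

```text
22.15 [588.42 -30.39 113.9 ] yaw 20.36 Tz [0.025 0.041 0.088] mean 0.051 F [ 0.4 -0.7 -3.6] eff7 -0.345
```

{"api": "step_arm", "payload": {"plan": [[0,0,2,0,0.05,0,0],[0,0,4,0,0.1,0,0]]}}

```text
time_s: 22.45
eef_pos: [588.5, -30.3, 113.9]
orientation: [-0.0, 0.6, 0.8, 0.0]
ft_force: [-1.0, 0.3, -3.3]
width: 0.139
```

```bash
python3 tq.py 2
```

```text
22.45 [588.53 -30.35 113.93] yaw 16.38 Tz [0.114 0.144 0.113] mean 0.123 F [-0.  -0.3 -4. ] eff7 -0.411
```

{"api": "step_arm", "payload": {"plan": [[0,0,2,0,0.05,0,0],[0,0,4,0,0.1,0,0]]}}

```text
time_s: 22.75
eef_pos: [588.6, -30.3, 113.9]
orientation: [0.0, 0.627, 0.779, -0.0]
ft_force: [0.7, 0.6, -3.9]
width: 0.142
```

```bash
python3 tq.py 2
```

```text
22.75 [588.62 -30.32 113.91] yaw 12.39 Tz [0.297 0.249 0.349] mean 0.298 F [ 0.3 -0.1 -4. ] eff7 -0.573
```

The seal bit at a key yaw of about 17-20° (torque 0.04 → 0.12 → 0.30 N m), which puts the spout near 20-23°. The next mark is at 1.9°, about 19° on. I turn 10° and look.

{"api": "step_arm", "payload": {"plan": [[0,0,2,0,0.05,0,0],[0,0,4,0,0.1,0,0],[0,0,6,0,0.15,0,0],[0,0,8,0,0.2,0.1,0],[0,0,10,0,0.25,0.1,0]]}}

```text
time_s: 23.35
eef_pos: [588.9, -30.3, 113.8]
orientation: [0.0, 0.693, 0.721, -0.0]
ft_force: [0.2, 0.7, -3.9]
width: 0.136
```

```bash
python3 tq.py 1; python3 - <<'E'
from h import *
s,im=shot('wrist','w14.png'); P=campose('wrist',s); print(yaw(s))
cv2.imwrite('pics/c14.png',cv2.resize(im[130:260,200:360,::-1],None,fx=5,fy=4.6))
for a in (1.9,4,6,8): print(a,proj([589.05+50*np.cos(np.radians(a)),-31.8+50*np.sin(np.radians(a)),59],P))
print('stripe',proj([589.05+47*np.cos(np.radians(1.9)),-31.8+47*np.sin(np.radians(1.9)),50],P),proj([589.05+62*np.cos(np.radians(1.9)),-31.8+62*np.sin(np.radians(1.9)),50],P))
E
```

```text
23.35 [588.89 -30.29 113.84] yaw 2.2 Tz [0.303 0.285] mean 0.294 F [-0.2 -0.2 -4.1] eff7 -0.14
2.203079267329467
1.9 [335.76843662 213.2690611 ]
4 [335.86010541 211.13435184]
6 [335.87170672 209.09562087]
8 [335.80901254 207.05387361]
stripe [330.21871026 210.2742412 ] [347.76848682 210.38350889]
```

View pics/c14.png

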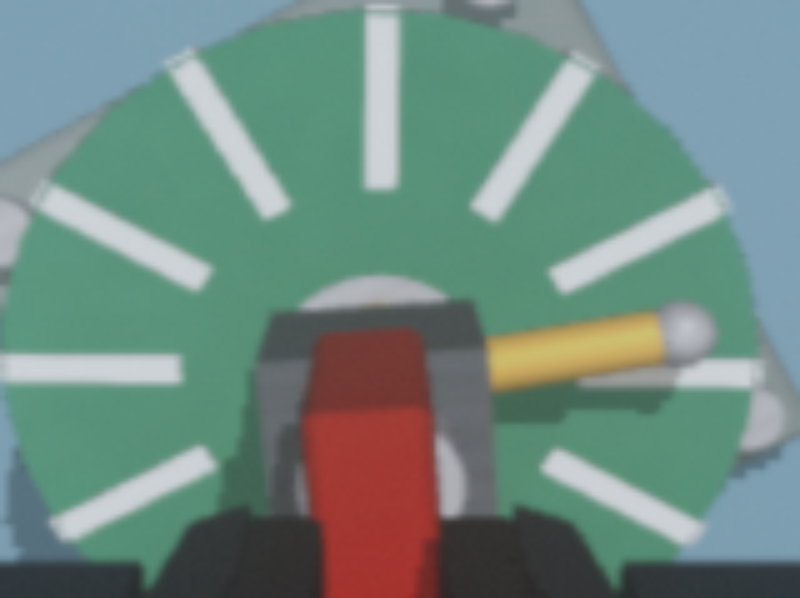

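```bash
python3 - <<'E'
from h import *
s=sense(); P=campose('wrist',s)
f=lambda p:(200+p[0]/5-.4,130+p[1]/4.6-.4)
for z in(58,59,60):
  t=onz(*f((688,333)),z,P)[:2]; d=t-np.array([589.05,-31.8]); print(z,np.hypot(*d),np.degrees(np.arctan2(d[1],d[0])))
# spout axis direction from two points on the axis
a=onz(*f((490,364)),59,P);b=onz(*f((660,338)),59,P);print(np.degrees(np.arctan2(*(b-a)[1::-1])))
for p,q in [((585,373),(750,373)),((383,185),(383,30)),((20,368),(180,368)),((560,283),(720,198))]:
  a=onz(*f(p),50,P);b=onz(*f(q),50,P);print('stripe',np.degrees(np.arctan2(*(b-a)[1::-1])),np.degrees(np.arctan2(*((a+b)/2-np.array([589.05,-31.8,0]))[1::-1])))
E
```

```text
58 51.60035438304331 12.481858274487475
59 51.436744489925 12.801178402252104
60 51.27474241033887 13.122526342125044
12.262987744337389
stripe 2.441895155488715 1.6331544250622447
stripe 92.4556237557384 91.50204986374203
stripe 2.441874147689366 -177.88026067995045
stripe 33.44618853126652 31.515269012886087
```

The spout is at 12.5° and the target stripe at 2.0°, so 10.5° remain. The key has twisted a few degrees in the grip. I turn 8° more and look again.

{"api": "step_arm", "payload": {"plan": [[0,0,2,0,0.05,0,0],[0,0,4,0,0.1,0,0],[0,0,6,0,0.15,0,0],[0,0,8,0,0.2,0.1,0]]}}

```text
time_s: 23.85
eef_pos: [589.1, -30.3, 113.8]
orientation: [0.0, 0.741, 0.671, 0.0]
ft_force: [-0.4, -0.8, -3.6]
width: 0.14
```

```bash
python3 tq.py 1; python3 - <<'E'
from h import *
s,im=shot('wrist','w15.png'); P=campose('wrist',s); print(yaw(s))
cv2.imwrite('pics/c15.png',cv2.resize(im[130:260,200:360,::-1],None,fx=5,fy=4.6))
E
```

```text
23.85 [589.12 -30.29 113.76] yaw -5.8 Tz [0.336 0.28 ] mean 0.308 F [-0.5 -0.9 -3.8] eff7 -0.141
-5.799212456368084
```

View pics/c15.png

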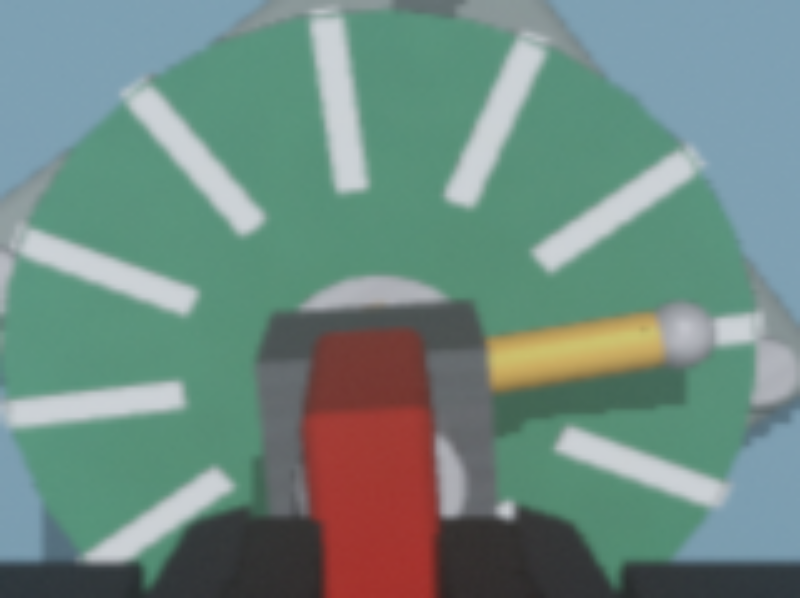

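```bash
python3 - <<'E'
from h import *
s=sense(); P=campose('wrist',s); C=np.array([589.05,-31.8])
f=lambda p:(200+p[0]/5-.4,130+p[1]/4.6-.4)
t=onz(*f((686,334)),59,P)[:2]; d=t-C; print(np.hypot(*d),np.degrees(np.arctan2(d[1],d[0])))
a=onz(*f((490,364)),59,P);b=onz(*f((662,338)),59,P);print(np.degrees(np.arctan2(*(b-a)[1::-1])))
for p in [(738,330),(95,405),(340,100),(640,500),(620,210)]:
  a=onz(*f(p),50,P)[:2]-C;print('stripe',np.degrees(np.arctan2(a[1],a[0])))
E
```

```text
51.17375642149817 4.743677903206954
4.140660039465302
stripe 1.561027837041568
stripe -177.58694367850458
stripe 91.48234238845853
stripe -34.85237735116316
stripe 31.13547518153381
```

{"api": "step_arm", "payload": {"plan": [[0,0,1.3,0,0.03,0,0],[0,0,2.6,0,0.06,0,0],[0,0,2.6,0,0.06,0,0],[0,0,2.6,0,0.06,0,0]]}}

```text
time_s: 24.35
eef_pos: [589.1, -30.3, 113.7]
orientation: [0.0, 0.755, 0.655, -0.0]
ft_force: [0.3, -0.3, -3.3]
width: 0.134
```

```bash
python3 tq.py 1; python3 - <<'E'
from h import *
s,im=shot('wrist','w16.png'); P=campose('wrist',s); print(yaw(s))
cv2.imwrite('pics/c16.png',cv2.resize(im[130:260,200:360,::-1],None,fx=5,fy=4.6))
C=np.array([589.05,-31.8])
hsv=cv2.cvtColor(im,cv2.COLOR_RGB2HSV).astype(int)
m=(hsv[...,0]>12)&(hsv[...,0]<28)&(hsv[...,1]>100)&(hsv[...,2]>90); m[:190]=0;m[225:]=0;m[:,:298]=0;m[:,345:]=0
p=np.argwhere(m)[:,::-1]; w=np.array([onz(u,v,59,P)[:2] for u,v in p]); print(len(w)); d=w-w.mean(0); v=np.linalg.svd(d,full_matrices=False)[2][0]; print('axis',np.degrees(np.arctan2(v[1],v[0])), 'mean dir',np.degrees(np.arctan2(*(w.mean(0)-C)[::-1])))
E
```

```text
24.35 [589.15 -30.31 113.75] yaw -8.14 Tz [0.313 0.205] mean 0.259 F [ 0.2 -0.1 -3.1] eff7 -0.28
-8.136805088413102
382
axis -177.63558097001456 mean dir 2.3146348148735614
```

View pics/c16.png

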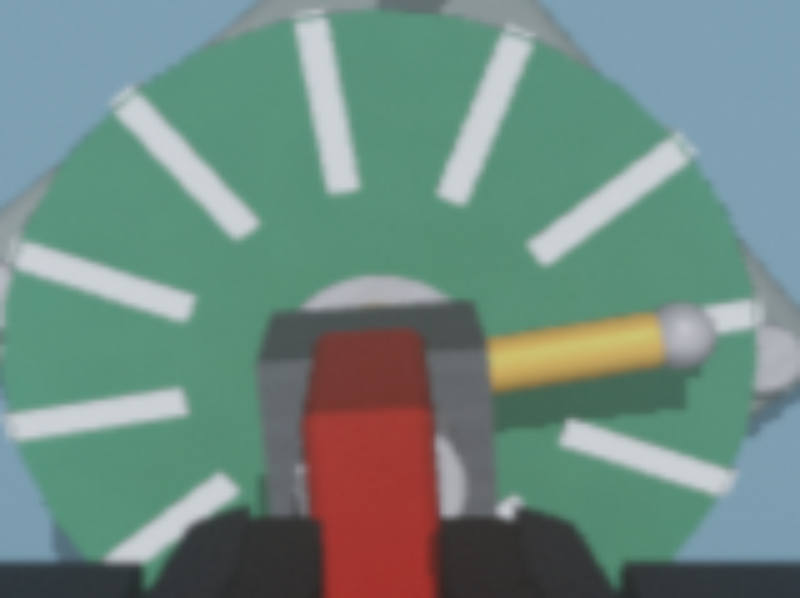

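The spout is at about 2.3° and the stripe at 1.8°, so it's aligned. Now I relieve the torque within the key's play before lifting.

{"api": "step_arm", "payload": {"plan": [[0,0,-1,0,0,0,0],[0,0,-2,0,-0.05,0,0],[0,0,-3,0,-0.07,0,0],[0,0,-4,0,-0.1,0,0],[0,0,-4,0,-0.1,0,0]]}}

```text
time_s: 24.95
eef_pos: [589.0, -30.3, 113.8]
orientation: [-0.0, 0.732, 0.681, 0.0]
ft_force: [1.5, -0.7, -3.6]
width: 0.14
```

```bash
python3 tq.py 3
```

```text
24.95 [589.05 -30.31 113.76] yaw -4.16 Tz [0.075 0.078 0.078 0.027] mean 0.064 F [ 0.5 -0.3 -3.7] eff7 -0.075
```

{"api": "step_arm", "payload": {"plan": [[0,0,-1,0,0,0,0],[0,0,-2,0,-0.05,0,0],[0,0,-3,0,-0.07,0,0],[0,0,-3,0,-0.07,0,0]]}}

```text
time_s: 25.5
eef_pos: [589.0, -30.2, 113.8]
orientation: [-0.0, 0.714, 0.7, 0.0]
ft_force: [0.1, 0.2, -3.0]
width: 0.137
```

```bash
python3 tq.py 3; python3 - <<'E'
from h import *
s,im=shot('wrist','w17.png'); P=campose('wrist',s); print(yaw(s))
cv2.imwrite('pics/c17.png',cv2.resize(im[130:260,200:360,::-1],None,fx=5,fy=4.6))
C=np.array([589.05,-31.8])
hsv=cv2.cvtColor(im,cv2.COLOR_RGB2HSV).astype(int)
m=(hsv[...,0]>12)&(hsv[...,0]<28)&(hsv[...,1]>100)&(hsv[...,2]>90); m[:190]=0;m[225:]=0;m[:,:298]=0;m[:,345:]=0
p=np.argwhere(m)[:,::-1]; w=np.array([onz(u,v,59,P)[:2] for u,v in p]); print(len(w)); d=w-w.mean(0); v=np.linalg.svd(d,full_matrices=False)[2][0]; print('axis',np.degrees(np.arctan2(v[1],v[0])), 'mean dir',np.degrees(np.arctan2(*(w.mean(0)-C)[::-1])))
E
```

```text
25.5 [589.01 -30.23 113.78] yaw -1.15 Tz [ 0.011 -0.036  0.03   0.023] mean 0.007 F [ 0.1 -0.  -3.1] eff7 0.002
-1.1512920050290187
371
axis -177.1544266767855 mean dir 3.15229030927116
```

View pics/c17.png

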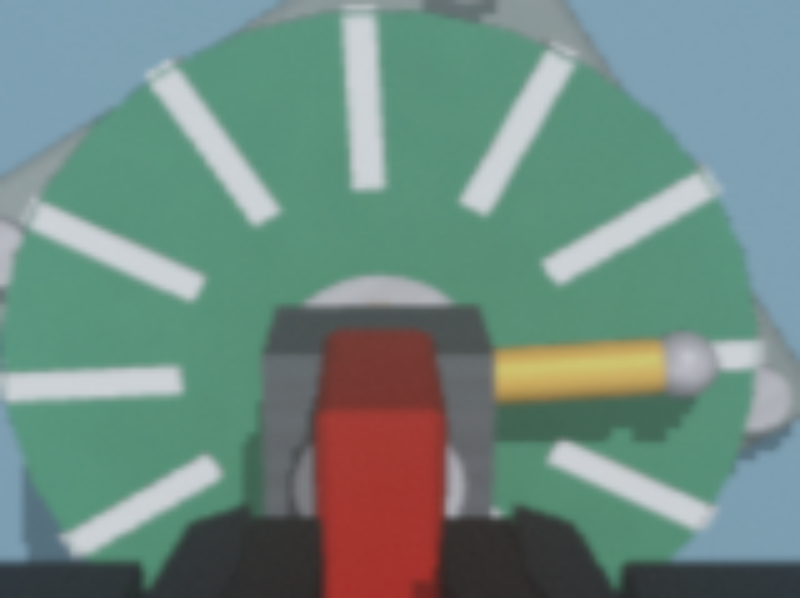

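The torque is gone. The spout stays at about 2.9°, with the stripe at 1.8° (tolerance 4.6°). I centre the key a little more in its play, then lift gently.

{"api": "step_arm", "payload": {"plan": [[0,0,-1,0,0,0,0],[0,0,-2.5,0,-0.05,0,0],[0,0,-2.5,0,-0.05,0,0],[0,0,-2.5,0,-0.05,-1,0],[0,0,-2.5,0,-0.05,-2,0],[0,0,-2.5,0,-0.05,-3,0]]}}

```text
time_s: 26.3
eef_pos: [588.9, -30.3, 116.8]
orientation: [0.0, 0.699, 0.715, 0.0]
ft_force: [-0.1, 0.2, -3.0]
width: 0.143
```

```bash
python3 tq.py 2
```

```text
26.3 [588.95 -30.26 116.83] yaw 1.35 Tz [-0.027 -0.048 -0.016] mean -0.03 F [ 0.6 -0.1 -2.8] eff7 -0.008
```

{"api": "step_arm", "payload": {"plan": [[0,0,0,0,0,-2,0],[0,0,0,0,0,-5,0],[0,0,0,0,0,-8,0],[0,0,0,0,0,-12,0],[0,0,0,0,0,-17,0],[0,0,0,0,0,-23,0],[0,0,0,0,0,-35,0],[0,0,0,0,0,-50,0]]}}

```text
time_s: 27.2
eef_pos: [588.6, -30.3, 167.6]
orientation: [-0.0, 0.699, 0.715, -0.0]
ft_force: [0.0, 0.4, -3.0]
width: 0.137
```

```bash
python3 tq.py 0; python3 - <<'E'
from h import *
s,im=shot('wrist','w18.png'); P=campose('wrist',s); print(yaw(s),s['qpos'])
C=np.array([589.05,-31.8])
hsv=cv2.cvtColor(im,cv2.COLOR_RGB2HSV).astype(int)
E
```

```text
27.2 [588.63 -30.3  167.6 ] yaw 1.35 Tz [0.018] mean 0.018 F [ 0.   0.4 -3. ] eff7 0.152
1.347338645076484 [-0.41219386  0.51820995  0.53019474  1.76048389 -0.3132388   0.94840004
  0.26910713]
```

View pics/w18.png

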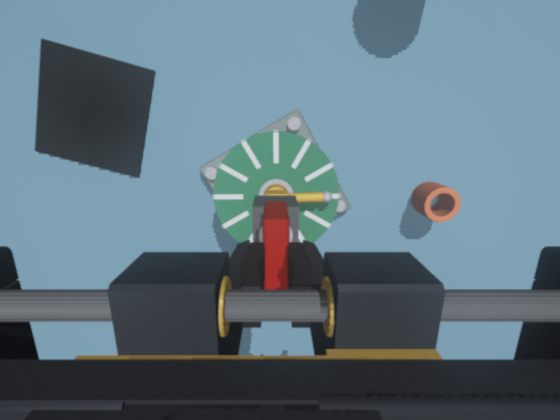

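The key is off and the spout lies along the stripe at (310,197). I take an unobstructed look to confirm.

{"api": "step_arm", "payload": {"plan": [[0,0,0,-15,0,-5,0],[0,0,0,-40,0,-10,0],[0,0,0,-55,0,-10,0],[0,0,0,-55,0,-10,0],[0,0,0,-55,0,-10,0],[0,0,0,-55,0,-10,0],[0,0,0,-55,0,-10,0]]}}

```text
time_s: 27.95
eef_pos: [590.2, -83.8, 176.4]
orientation: [-0.0, 0.698, 0.716, 0.0]
ft_force: [-0.4, -0.6, -2.4]
width: 0.14
```

```bash
python3 - <<'E'
from h import *
s,im=shot('wrist','w19.png'); P=campose('wrist',s); print(yaw(s),s['eef_pos'])
C,ph,mb=housing(im,P,(60,210,190,360))
u,v=proj([C[0],C[1],86],P).astype(int)
x0,y0=u-60,v-45; print(x0,y0)
cv2.imwrite('pics/c19.png',cv2.resize(im[y0:y0+90,x0:x0+120,::-1],None,fx=6,fy=6))
E
```

```text
1.4588255085436532 [590.16571667 -83.83344929 176.35372741]
circle (589.1, -32.2, 64.4) ellipse [589. -32.] [127.7 128. ] n white 1705 stripe phase mod30 1.86
215 99
```

View pics/c19.png

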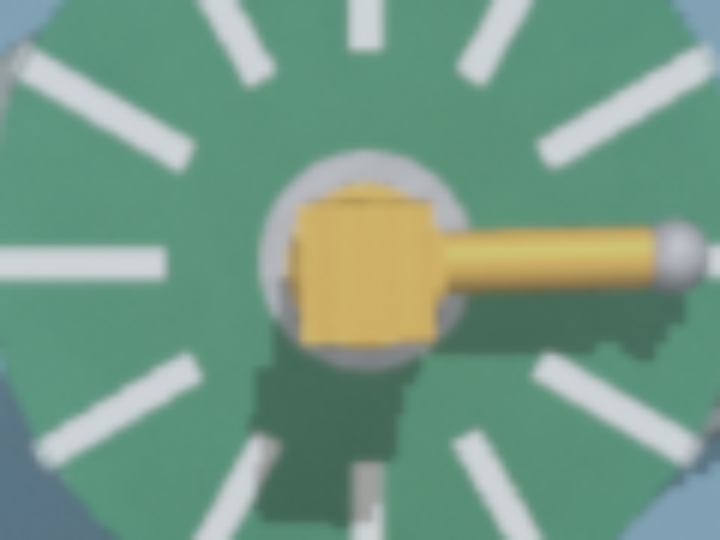

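The clear view shows the spout (ball at crop (678,255)) at about 3.1° against its stripe at 1.9°. That is roughly 1 mm off at the tip. Now I carry the key back.

{"api": "step_arm", "payload": {"plan": [[0,0,0,15,-5,0,0],[0,0,0,45,-16,0,0],[0,0,0,85,-31,0,0],[0,0,0,125,-45,0,0],[0,0,0,165,-60,0,0],[0,0,0,205,-74,0,0],[0,0,0,245,-89,0,0],[0,0,0,280,-101,0,0]]}}

```text
time_s: 28.8
eef_pos: [480.4, 195.8, 176.8]
orientation: [-0.001, 0.698, 0.716, 0.0]
ft_force: [0.7, 0.4, -2.6]
width: 0.136
```

{"api": "step_arm", "payload": {"plan": [[0,0,0,28,-10,0,0],[0,0,0,48,-17.5,0,0],[0,0,0,58.5,-21.5,0,0],[0,0,0,58.5,-21.5,0,0],[0,0,0,58.5,-21.5,20,0],[0,0,0,58.5,-21.5,50,0],[0,0,0,58.5,-21.5,70,0],[0,0,0,58.5,-21.5,70,0]]}}

```text
time_s: 29.6
eef_pos: [458.3, 247.6, 104.6]
orientation: [-0.0, 0.699, 0.715, -0.003]
ft_force: [-0.9, -0.0, -3.1]
width: 0.138
```

{"api": "step_arm", "payload": {"plan": [[0,0,0,0,0,0,0],[0,0,0,0,0,0,0],[0,0,0,0,0,0,0]]}}

```text
time_s: 29.9
eef_pos: [460.7, 250.5, 107.9]
orientation: [0.0, 0.699, 0.715, 0.001]
ft_force: [0.8, -0.2, -3.9]
width: 0.138
```

```bash
python3 - <<'E'
from h import *
s,im=shot('wrist','w20.png'); print(yaw(s),s['eef_pos'],s['ft_force'],s['qpos'])
s,im=shot('scene','s20.png')
a=cv2.resize(im[100:220,230:370,::-1],None,fx=5,fy=5)
cv2.imwrite('pics/c20.png',a)
E
```

```text
1.3291407899602872 [460.71494053 250.50681831 107.9377166 ] [ 0.83877199 -0.16186131 -3.94129426] [-0.93130135  0.48692529  0.44501591  1.96904684 -0.30112884  0.74734625
 -0.2856898 ]
```

View pics/c20.png

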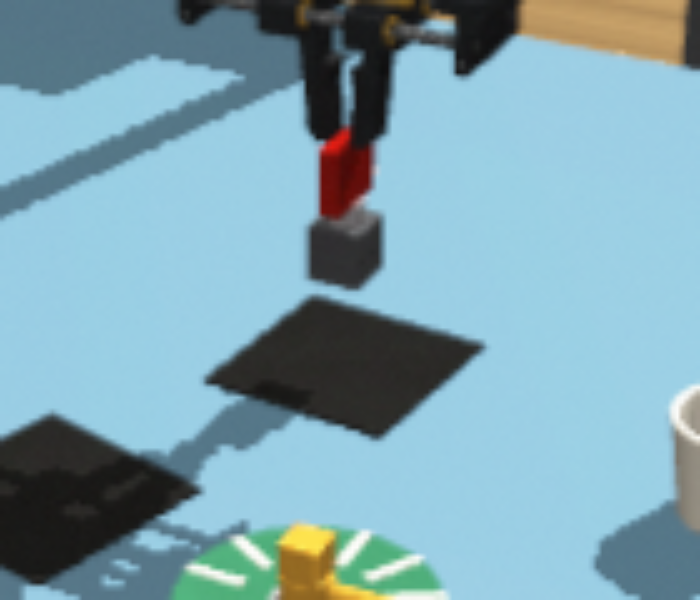

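View pics/w20.png

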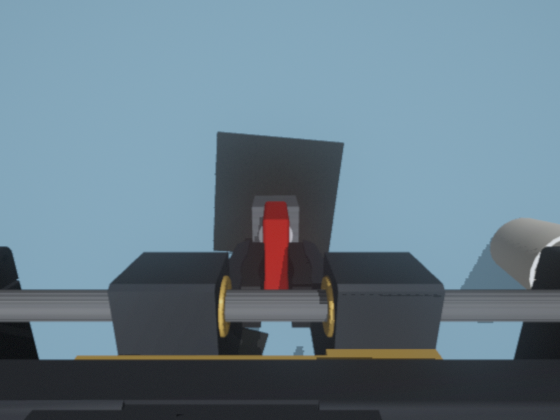

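The key hangs over the leftmost mat, upright. I lower it.

{"api": "step_arm", "payload": {"plan": [[0,0,0,0,0,10,0],[0,0,0,0,0,25,0],[0,0,0,0,0,38,0],[0,0,0,0,0,47,0],[0,0,0,0,0,52,0],[0,0,0,0,0,54,0],[0,0,0,0,0,54,0],[0,0,0,0,0,54,0]]}}

```text
time_s: 30.8
eef_pos: [460.1, 250.5, 53.1]
orientation: [0.0, 0.699, 0.715, 0.0]
ft_force: [0.8, 0.4, -2.5]
width: 0.14
```

{"api": "step_arm", "payload": {"plan": [[0,0,0,0,0,0.5,0],[0,0,0,0,0,1,0],[0,0,0,0,0,1.5,0],[0,0,0,0,0,1.5,0]]}}

```text
time_s: 31.2
eef_pos: [459.8, 250.3, 51.3]
orientation: [0.0, 0.699, 0.715, 0.0]
ft_force: [-0.1, -0.1, -3.3]
width: 0.136
```

{"api": "step_arm", "payload": {"plan": [[0,0,0,0,0,0.3,0],[0,0,0,0,0,0.6,0],[0,0,0,0,0,0.6,0],[0,0,0,0,0,0.6,0]]}}

```text
time_s: 31.6
eef_pos: [460.0, 250.4, 50.9]
orientation: [0.0, 0.699, 0.715, 0.0]
ft_force: [-0.5, 0.3, 2.4]
width: 0.141
```

Contact: the force went from −3.3 to +2.4 N, so the key rests on the mat. I open slowly.

{"api": "step_arm", "payload": {"plan": [[0,0,0,0,0,0,0.2],[0,0,0,0,0,0,0.25],[0,0,0,0,0,0,0.3],[0,0,0,0,0,0,0.4],[0,0,0,0,0,0,0.5],[0,0,0,0,0,0,0.6],[0,0,0,0,0,0,0.7],[0,0,0,0,0,0,0.7]]}}

```text
time_s: 32.4
eef_pos: [459.7, 250.3, 50.6]
orientation: [0.0, 0.699, 0.715, -0.0]
ft_force: [0.8, 0.2, 0.0]
width: 0.699
```

```bash
python3 - <<'E'
from h import *
s,im=shot('wrist','w21.png'); print(yaw(s),s['eef_pos'],s['ft_force'],s['width'])
E
```

```text
1.3551086746046028 [459.74356876 250.27290849  50.62257352] [0.76378833 0.1689143  0.00288503] 0.6986120611123361
```

View pics/w21.png

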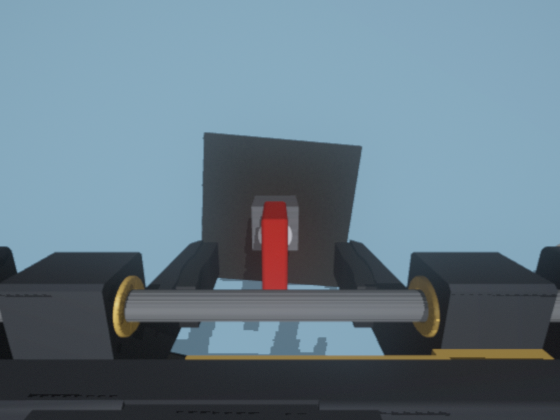

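The fingers are clear on both sides of the handle at (275,245). I retreat straight up and check.

{"api": "step_arm", "payload": {"plan": [[0,0,0,0,0,-10,0.7],[0,0,0,0,0,-30,0.7],[0,0,0,0,0,-60,0.7],[0,0,0,0,0,-95,0.7],[0,0,0,0,0,-130,0.7],[0,0,0,0,0,-150,0.7],[0,0,0,0,0,-150,0.7],[0,0,0,0,0,-150,0.7]]}}

```text
time_s: 33.25
eef_pos: [459.6, 250.3, 200.9]
orientation: [-0.0, 0.699, 0.715, 0.0]
ft_force: [0.2, 0.5, -0.4]
width: 0.704
```

{"api": "step_arm", "payload": {"plan": [[0,0,0,30,0,0,0.7],[0,0,0,70,0,0,0.7],[0,0,0,110,0,0,0.7],[0,0,0,140,0,0,0.7],[0,0,0,150,0,0,0.7],[0,0,0,150,0,0,0.7],[0,0,0,150,0,0,0.7]]}}

```text
time_s: 33.95
eef_pos: [456.6, 397.8, 200.0]
orientation: [0.001, 0.699, 0.715, -0.001]
ft_force: [-0.1, -0.3, 0.9]
width: 0.703
```

```bash
python3 - <<'E'
from h import *
s,im=shot('scene','s22.png'); print(s['eef_pos'])
s,it=shot('top','t22.png'); P=campose('top')
print(redkey(it,P,88))
i0=np.load('pics/scene0.png.npy'); d=np.abs(im.astype(int)-i0).sum(2)
a=cv2.resize(im[120:280,120:420,::-1],None,fx=2.6,fy=2.6);cv2.imwrite('pics/c22.png',a)
t=cv2.resize(it[130:310,140:440,::-1],None,fx=2.6,fy=2.6);cv2.imwrite('pics/c22t.png',t)
C=np.array([587.,-32.8])
E
```

```text
[456.5502981  397.84941951 199.95900554]
(array([164, 258,  18,   6,  74], dtype=int32), ((172.5, 260.5), (5.0, 17.0), 90.0), ((456.2352600097656, 249.22352600097656), (41.4246826171875, 12.039637565612793), 86.91618347167969))
```

View pics/c22.png

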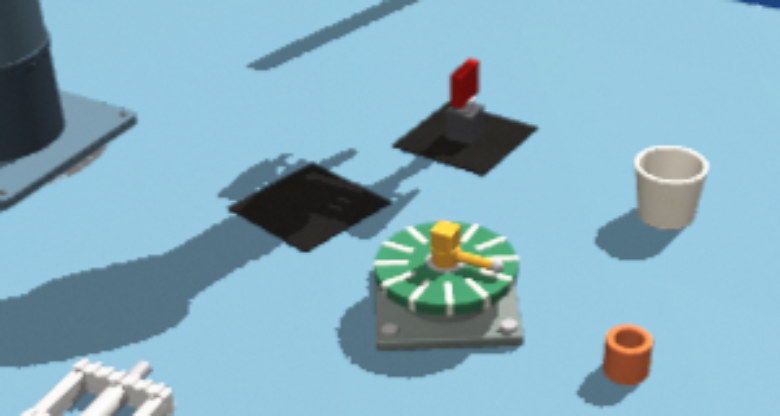

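View pics/c22t.png

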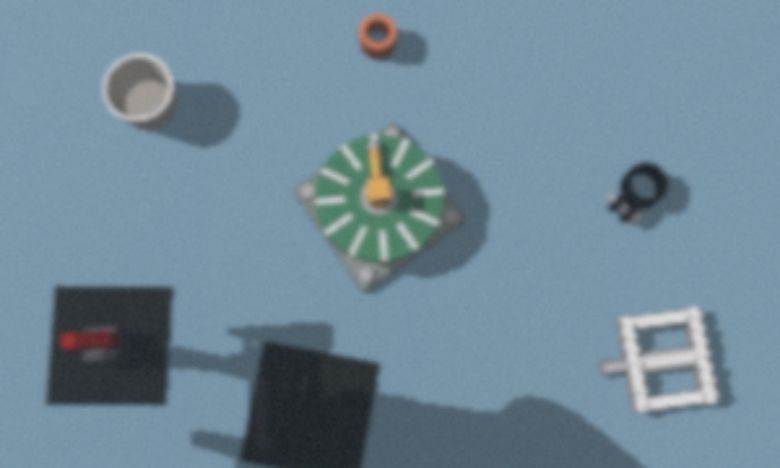

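The key stands upright at the mat's centre, the spout covers its stripe, and the bystanders are where they started. I let the arm settle and hand the job in.

{"api": "step_arm", "payload": {"plan": [[0,0,0,0,0,0,0.7],[0,0,0,0,0,0,0.7],[0,0,0,0,0,0,0.7],[0,0,0,0,0,0,0.7]]}}

```text
time_s: 34.45
eef_pos: [456.2, 400.1, 200.7]
orientation: [-0.0, 0.699, 0.715, 0.0]
ft_force: [0.3, -0.0, 0.3]
width: 0.698
```

```bash
python3 -c "
from h import *
print(sense()['time_s'],sense()['ft_force']); print(sign_off())"
```

```text
34.45 [ 0.31753618 -0.03382579  0.31157221]
the job is handed in; nothing more can be done
None
```

I handed the job in at 34.5 s with the elbow screwed in to a mark and the key back on its mat; no verdict was reported.

**Seating and turning:** The key went fully over the head with no contact force felt. I turned clockwise until the torque rose from about 0.04 to 0.30 N m, with the spout at about 21°. From there I carried on about 19° to the next white mark. I eased the torque off within the key's play before lifting.

**Spout:** The last clear wrist view put the spout at about 3.1° and its stripe at 1.9°, roughly 1 mm off at the tip. It read about 2.3° while the key was still loaded. The small difference is measurement error or slight relaxation when the torque came off.

**Key and bystanders:** The key stands upright at about (456, 249) mm, with the leftmost mat's centre at about (458, 247) mm. By eye, the pedal, clamp, bushing and cup had not moved; I did not measure this.

**What went wrong on the way:**
- The first grasp came up empty because I lifted before the fingers had gripped. The key did not move, and the second try held.
- One transfer move stopped to the side of the housing because I used the wrong axes. It touched nothing, and I corrected it.

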